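# Load the specimen stage and close the filter port

## Robot

A 6-joint arm with a two-finger parallel gripper is mounted at the origin on the work surface. World frame = base frame: x ahead of the robot, y to its left, z up, the work surface at z = 0. Lengths are in mm, angles in rad, forces in N, time in s.
With the tool pointing down it reaches from about 250 to 725 mm from the base axis. Payload 9.7 kg.
Tool frame: the origin (TCP) lies midway between the tips of the shut fingers; the grasp point (between the pads) lies 19 mm behind it; z points along the fingers, y is the direction in which the jaws open and shut (so a half turn about z gives the same grasp; the last joint's range is limited). The gripper opens to 85 mm and grips with 20 to 120 N. Pads are 22 mm wide; open, the fingers measure 114 mm over their backs; the gripper's body (76 mm by 85 mm) begins 54 mm behind the grasp point. The pads swing forward as they close: fully open they stand 13 mm farther back than shut.
Start: joints at [-1.126, 0.087, 0.176, 1.66, 0, 1.571], TCP at [236.65, -496.482, 231.284] pointing down, gripper open.
Joint ranges: [-3.13, 3.13], [-0.85, 1.81], [-1.15, 1.24], [-2.2, 2.28], [-1.44, 1.52], [-3.14, 3.14]. Speed limits (rad/s): [2.22, 2.22, 2.57, 3.14, 3.14, 3.14].

## Interface

Orientations are given as a unit quaternion [w, x, y, z].
In Python, from plant import env, read_camera gives the robot as it stands.
- The arm moves only by the tool move_arm, never from a script. Its argument "rows" is a list of rows, each an object of numbers: "dx", "dy", "dz": the shift along the world's x, y, z in cm; "turn": the turn about the world's z in degrees; "claw": the opening, from 0 (shut) to 1 (fully open). In form: [{"dx": .., "dy": .., "dz": .., "turn": .., "claw": ..}, ...]. A call has 1 to 20 rows; each row shifts and turns the pose as measured when the row begins; what a row does not reach is not made up. A row lasts 1/10 s, in which the tool goes at most 50 mm and 8.59 degrees, less where a joint would pass 70% of its speed; a pose out of reach is approached as far as the arm can. A call is refused whole if a number of a shift passes 5 or a number of a turn 8.59, either way. A call with a gripper value outside its range is refused whole. The fingers move at their own pace and stop on an object; "newtons" is the grip in N (left out, the last holds). Time passes only in rows, so rows that do not move let the fingers close. It gives the time, the measured TCP pose, the force and the opening at its end, in the units of the state.
- env.sense(): the state, without advancing time (a new reading comes with each control period).
- read_camera(name): name is "side" or "top" or "wrist"; returns a dict with "image" (384x512x3 uint8, blue, green, red), "range_z" (384x512 float32, mm along the optical axis (not along the pixel's ray), 0 where there is no reading), "intrinsics" (3x3 intrinsics, pixels), "T" (4x4, takes a point from camera to world coordinates); the wrist camera has in their place "mount" (4x4, takes a point from camera to tool coordinates, whose origin is the TCP and whose axes are the flange's). Camera axes: x right, y down, z forward; pixel columns grow to the right and rows downward; lengths in mm; the calibration is good to about 2 mm. A picture is of the moment at which its call begins: read the wrist's pose just before it.
- env.job_done(): hands the job in, once; it reports no verdict.
The state is a dict: "time_s": time; "joint_pos": joint angles; "joint_vel": joint speeds; "joint_efforts": joint torques, N m; "tool_pos": TCP position; "orientation": TCP orientation; "contact_force": force on the tool from outside, world axes, zero at the start; "moment": the same for the moment, N m; "width": opening from 0.0 (shut) to 1.0 (fully open).
Only numpy, scipy, OpenCV 4.12 (cv2) and the standard library are available. Lean on these libraries where they do the work, as an engineer would, in place of code of your own. Each camera call takes 0.05 s, during which the arm holds its last target. There are 200 camera calls.

## Task

Load this imaging station for its next run: take the grey blanks off the black stage deck and stand them in the white tray, and set every green holder flat in a nest of its own so that it holds down the pin there. Slide the amber filter, nose first, fully home into the port, and only when all that is done push the blue gate shut until the red catch springs up behind it. Do not disturb the other things on the table.

Things in the scene. Friction and masses are not known exactly. Their poses are not given: they have to be found in the camera images.
- holder0: Specimen holder: green with black fin, base plate 44 (x) x 50 (y) x 14 mm with an upright grip fin on its middle: 10 mm thick along x, 36 mm along y, 28 mm high (top 42 mm above the underside). About 0.25 kg. Origin: centre of the underside, z up through the fin; half a turn makes no difference. None if absent in this run. Starts on the table.
- holder1: Specimen holder: green with black fin, base plate 44 (x) x 50 (y) x 14 mm with an upright grip fin on its middle: 10 mm thick along x, 36 mm along y, 28 mm high (top 42 mm above the underside). About 0.25 kg. Origin: centre of the underside, z up through the fin; half a turn makes no difference. None if absent in this run. Starts on the table.
- holder2: Specimen holder: green with black fin, base plate 44 (x) x 50 (y) x 14 mm with an upright grip fin on its middle: 10 mm thick along x, 36 mm along y, 28 mm high (top 42 mm above the underside). About 0.25 kg. Origin: centre of the underside, z up through the fin; half a turn makes no difference. None if absent in this run. Starts on the table.
- holder3: Specimen holder: green with black fin, base plate 44 (x) x 50 (y) x 14 mm with an upright grip fin on its middle: 10 mm thick along x, 36 mm along y, 28 mm high (top 42 mm above the underside). About 0.25 kg. Origin: centre of the underside, z up through the fin; half a turn makes no difference. None if absent in this run. Starts on the table.
- blank0: Blank: plain grey all over, otherwise as a holder: base plate 44 (x) x 50 (y) x 14 mm with an upright grip fin on its middle: 10 mm thick along x, 36 mm along y, 28 mm high (top 42 mm above the underside). About 0.25 kg. Origin: centre of the underside, z up through the fin; half a turn makes no difference. None if absent in this run. Starts seated in a nest.
- blank1: Blank: plain grey all over, otherwise as a holder: base plate 44 (x) x 50 (y) x 14 mm with an upright grip fin on its middle: 10 mm thick along x, 36 mm along y, 28 mm high (top 42 mm above the underside). About 0.25 kg. Origin: centre of the underside, z up through the fin; half a turn makes no difference. None if absent in this run. Starts seated in a nest.
- deck: Black stage deck, plate 92 x 290 x 10 mm, fixed. Origin: centre of its underside. On top four nests, nest 0 to 3 centred at x = 0, y = -99, -33, 33, 99 mm in its frame: floor 10 mm above the table, black rim 5 mm high round it. Each recess is 49 mm along x, 55 mm along y: a holder lies in it with its fin along the row (y) and 2.5 mm of play each side.
- pin0 (a joint): Presence pin in the middle of nest 0: brass, 8 mm thick, stands 5 mm above the nest floor when free. 0 = up; grows as pressed; about 0.005 m when a holder lies flat on the floor over it. The spring takes about 1 N; the weight of one seated holder or blank holds it down.
- pin1 (a joint): Presence pin in the middle of nest 1: brass, 8 mm thick, stands 5 mm above the nest floor when free. 0 = up; grows as pressed; about 0.005 m when a holder lies flat on the floor over it. The spring takes about 1 N; the weight of one seated holder or blank holds it down.
- pin2 (a joint): Presence pin in the middle of nest 2: brass, 8 mm thick, stands 5 mm above the nest floor when free. 0 = up; grows as pressed; about 0.005 m when a holder lies flat on the floor over it. The spring takes about 1 N; the weight of one seated holder or blank holds it down.
- pin3 (a joint): Presence pin in the middle of nest 3: brass, 8 mm thick, stands 5 mm above the nest floor when free. 0 = up; grows as pressed; about 0.005 m when a holder lies flat on the floor over it. The spring takes about 1 N; the weight of one seated holder or blank holds it down.
- tray: Low white open tray for blanks, 110 x 150 x 18 mm outside, 4 mm walls and floor 4 mm thick (150 mm along its y), fixed. Origin: centre of its underside. Room for two blanks side by side along y.
- slide: Amber filter slide: flat slab 90 (x) x 60 (y) x 6 mm, with an upright black grip tab on its rear (-x) end: 24 mm along x, 12 mm along y, top 38 mm above the underside, its centre 31 mm behind the slab's centre. 0.14 kg. Origin: centre of the slab's underside; +x points to the nose, which enters the slot first. Starts flat on the table.
- port: White filter port, fixed. Origin on the table, under the slide's centre when that is home; mouth faces -x, the slide enters along +x. Floor 6 mm above the table from x = -78 to 60 mm; side walls 64 mm apart from x = -44 mm on, tops 18 mm above the table; hood over the channel from x = 0 on, its underside 15.5 mm, its top 34 mm above the table; lamp house 52 mm high from x = 60 mm on.
- home (a point): Place of the slide's origin when the slide is fully home: on the port's floor, 6 mm above the table, axes as the port's (the nose then meets a stop, within 1 mm). The tab then still stands in the open part before the hood, just inside the gate's line. Before the hood (port x below 0) the channel is open from above.
- gate (a joint): Blue sliding gate on a rail along the port's y at port x = -56 mm: plate 8 mm thick, 72 mm wide, 9 to 49 mm above the table. 0 = shut (plate centred on the mouth, y -36 to 36 mm); grows as it stands open toward the port's +y, up to 0.125 m. Friction 3 N, about 6 N while it passes the catch. It cannot shut unless the slide is in.
- gate_push (a point): Centre of the outer (+y) face of the gate's yellow push flange (24 mm along x, 40 mm high, 9 to 49 mm above the table); moves with the gate. Push here toward the port's -y to shut it.
- catch (a joint): Red spring catch of the gate, in the rail at port x = -56, y = 39 to 52 mm, sticking up to 14 mm above the table. 0 = up; grows as pressed. The gate rides over its ramp and presses it 5 mm; with the gate shut to the end (value about 0) it springs up behind and holds it with 3 mm of play. Push past it with the fingers over 20 mm above the table.
- lens: Bystander: steel microscope lens, 28 mm across, 42 mm high. Origin: underside.
- dish: Bystander: clear round dish, 60 mm across, 13 mm high. Origin: underside.
- dish2: Bystander: clear round dish, 60 mm across, 13 mm high, near the robot. Origin: underside.
- oil: Bystander: small amber bottle, 36 mm across, 75 mm high. Origin: underside.
- driver: Bystander: screwdriver, 150 mm long, lying. Origin: underside.
- vial: Bystander: small white jar with blue cap, 28 mm across, 50 mm high. Origin: underside.
Mind the look-alikes: they are no part of the job. What is shaped like the holder3 but yellow is not meant. Leave any pink look-alike of the holder0 alone.

How it is judged:
By the outcome, as a careful person would: the job done as asked, in the order asked, and still so for the second after the job is handed in, with the robot touching nothing.
Of holder0, holder1, holder2, holder3 only 3 to 4 are there at a start; the rules pass over those that are not, and their reading is None.
Of blank0, blank1 only 1 to 2 are there at a start; the rules pass over those that are not, and their reading is None.
At some moment in a run one of holder0, holder1, holder2, holder3 may be knocked a few centimetres aside while the robot is not near it.
Once in a run the grip may slacken for a moment while it holds something.
It also fails if it takes over 210 s, if anything falls off the work surface, if the arm or the gripper's body presses on something with over 40 N, if the wrist force passes 120 N, or if a joint passes its speed limit or range.

## Working session

There is one attempt and no reset: what is moved stays moved. The work goes in short steps, Python scripts to look and compute and a tool call to move; the robot and the scene stay as the last step left them, time stands still between calls to the robot, and variables do not carry over. Pictures are saved under pics/ and viewed, about 12 in all and at most 16, crops included, and the job is handed in when it is done.

Besides the shell and the picture viewer there is one more tool, called after "Call:" as name([rows], argument=value, ...), one row to a line, values as JSON. move_arm: Moves the arm, as the interface text tells. Its arguments: {"type":"object","properties":{"rows":{"type":"array","items":{"type":"object","properties":{"dx":{"type":"number"},"dy":{"type":"number"},"dz":{"type":"number"},"turn":{"type":"number"},"claw":{"type":"number"}}}},"newtons":{"type":"number"}},"required":["rows"]}

```bash
ls; mkdir -p pics
cat > h.py <<'E'
from plant import env, read_camera
import numpy as np, cv2, pickle
def grab(n):
    s=env.sense(); c=read_camera(n); c['s']=s
    pickle.dump(c,open(f'pics/{n}.pkl','wb')); return c
def load(n): return pickle.load(open(f'pics/{n}.pkl','rb'))
def T(c):
    if 'T' in c: return np.array(c['T'])
    from scipy.spatial.transform import Rotation as R
    w,x,y,z=c['s']['orientation']; M=np.eye(4); M[:3,:3]=R.from_quat([x,y,z,w]).as_matrix(); M[:3,3]=c['s']['tool_pos']
    return M@np.array(c['mount'])
def cloud(c):
    z=c['range_z'].astype(float); K=np.array(c['intrinsics']); v,u=np.indices(z.shape)
    p=np.stack([(u-K[0,2])/K[0,0]*z,(v-K[1,2])/K[1,1]*z,z],-1); M=T(c)
    return p@M[:3,:3].T+M[:3,3]
def onplane(c,u,v,h):
    K=np.array(c['intrinsics']);M=T(c);d=M[:3,:3]@np.array([(u-K[0,2])/K[0,0],(v-K[1,2])/K[1,1],1]);o=M[:3,3]
    return (o+d*(h-o[2])/d[2])[:2]
E
python3 - <<'E'
from h import *
s=env.sense(); print({k:np.round(v,3) for k,v in s.items()})
for n in('top','side'):
    c=grab(n); print(n,T(c).round(2),c['intrinsics'])
    cv2.imwrite(f'pics/{n}0.png',cv2.resize(c['image'],(800,600)))
E
```

```text
pics
{'time_s': np.float64(0.0), 'joint_pos': array([-1.126,  0.087,  0.175,  1.66 ,  0.   ,  1.571]), 'joint_vel': array([-0.   , -0.   , -0.   ,  0.   ,  0.002,  0.001]), 'joint_efforts': array([ 1.0000e-03, -5.2038e+01,  4.6481e+01,  1.6000e-02,  0.0000e+00,
        0.0000e+00]), 'tool_pos': array([ 236.554, -496.272,  230.587]), 'orientation': array([-0.001,  0.975,  0.221, -0.   ]), 'contact_force': array([ 0.087, -1.353,  0.404]), 'moment': array([-0.031,  0.   ,  0.02 ]), 'width': np.float64(0.998)}
top [[ 2.00000e-02 -9.80000e-01  1.70000e-01  3.68410e+02]
 [-1.00000e+00 -1.00000e-02  1.00000e-02 -4.60200e+01]
 [-1.00000e-02 -1.80000e-01 -9.80000e-01  1.00914e+03]
 [ 0.00000e+00  0.00000e+00  0.00000e+00  1.00000e+00]] [[351.8974358    0.         257.48312624]
 [  0.         351.8974358  188.42139983]
 [  0.           0.           1.        ]]
side [[ 1.0000e+00 -2.0000e-02  5.0000e-02  5.0958e+02]
 [-5.0000e-02 -5.8000e-01  8.2000e-01 -9.3698e+02]
 [ 2.0000e-02 -8.2000e-01 -5.8000e-01  6.8747e+02]
 [ 0.0000e+00  0.0000e+00  0.0000e+00  1.0000e+00]] [[455.08242573   0.         261.37933891]
 [  0.         455.08242573 198.80979762]
 [  0.           0.           1.        ]]
```

View pics/top0.png

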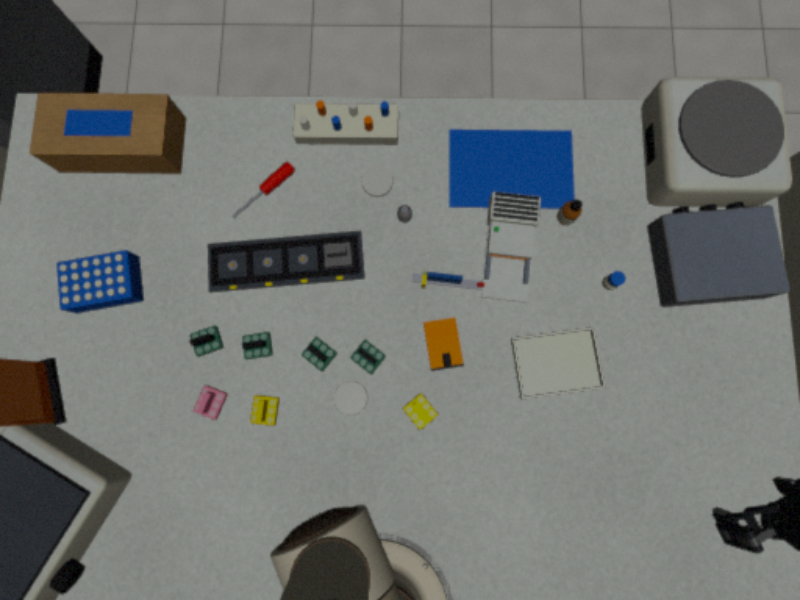

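View pics/side0.png

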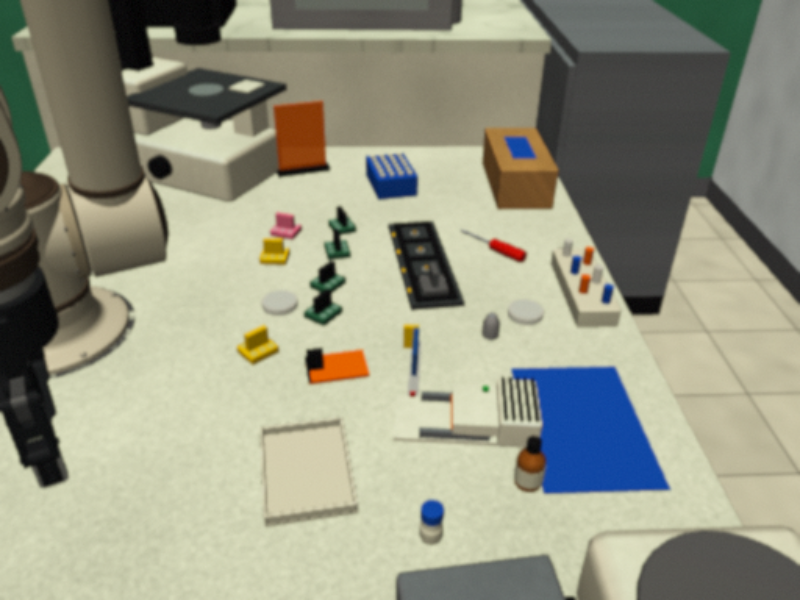

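The top view (800x600) shows green holders at (206,340), (257,345), (320,353) and (368,356), each with a black fin. The look-alikes are pink at (210,402) and yellow at (265,410) and (420,411). One grey blank sits in the rightmost nest at (338,254). The slide is at (443,343) with its tab at (447,360), the tray at (557,362), the port mouth at (505,290), and the gate plate at (443,279) with its flange at (424,279).

Run:
```python
from h import *
c=load('top')
k=512/800
for n,u,v,h in [('h0',206,340,14),('h1',257,345,14),('h2',320,353,14),('h3',368,356,14),('blank',338,254,52),('n0',232,265,14),('n1',268,262,14),('n2',303,259,14),('slide',443,343,6),('tab',447,358,38),('trayTL',512,338,18),('trayTR',593,329,18),('trayBR',602,388,18),('trayBL',521,398,18),('mouthL',483,298,6),('mouthR',527,301,6),('lampTL',491,193,52),('lampTR',541,196,52),('flange',424,279,49),('dish2',351,398,13),('ye',420,411,20),('dkTL',208,245,10),('dkTR',360,232,15),('dkBR',364,278,15),('dkBL',210,291,15),('lens',404,213,42),('oil',571,210,60),('vial',615,279,50)]:
    print(n,onplane(c,u*k,v*k,h).round(0))
hsv=cv2.cvtColor(c['image'],cv2.COLOR_BGR2HSV)
P=cloud(c)
for n,lo,hi in [('green',(65,40,30),(95,255,255)),('amber',(5,150,100),(20,255,255))]:
    m=cv2.inRange(hsv,lo,hi); m=cv2.morphologyEx(m,cv2.MORPH_CLOSE,np.ones((5,5)))
    N,L,st,ce=cv2.connectedComponentsWithStats(m)
    for i in range(1,N):
        if st[i,4]>60:
            v,u=np.where(L==i); q=np.array([onplane(c,a,b,14 if n=='green' else 6) for a,b in zip(u,v)]).astype(np.float32)
            print(n,ce[i].round(),st[i,4],cv2.minAreaRect(q))
```

```text
h0 [456. 320.]
h1 [448. 227.]
h2 [436. 112.]
h3 [432.  25.]
blank [610.  81.]
n0 [596. 283.]
n1 [603. 216.]
n2 [610. 151.]
slide [ 458. -111.]
tab [ 429. -116.]
trayTL [ 467. -234.]
trayTR [ 486. -380.]
trayBR [ 381. -392.]
trayBL [ 361. -248.]
mouthL [ 542. -184.]
mouthR [ 538. -265.]
lampTL [ 729. -195.]
lampTR [ 724. -285.]
flange [567. -74.]
dish2 [357.  53.]
ye [336. -70.]
dkTL [635. 332.]
dkTR [663.  46.]
dkBR [575.  36.]
dkBL [546. 320.]
lens [692. -36.]
oil [ 695. -336.]
vial [ 572. -413.]
green [ 5. 57.] 86 ((945.46484375, 759.7977294921875), (50.72455978393555, 37.59104919433594), 60.32991027832031)
green [132. 218.] 260 ((455.7362976074219, 320.8065490722656), (42.738033294677734, 49.20355987548828), 20.944732666015625)
green [164. 221.] 268 ((448.66912841796875, 227.68162536621094), (42.678985595703125, 50.553707122802734), 10.384989738464355)
green [204. 226.] 263 ((435.0807189941406, 114.80270385742188), (49.2276496887207, 42.390769958496094), 53.648746490478516)
green [235. 228.] 263 ((431.3460388183594, 26.28238296508789), (49.735877990722656, 41.966732025146484), 54.22397994995117)
amber [283. 218.] 568 ((459.2557373046875, -109.79243469238281), (84.69801330566406, 58.53448486328125), 9.919689178466797)
```

Call:
move_arm([
  {"dx":2.3,"dy":4.3,"turn":5,"claw":0.5},
  {"dx":2.3,"dy":4.3,"turn":5},
  {"dx":2.3,"dy":4.3,"turn":5},
  {"dx":2.3,"dy":4.3,"turn":5},
  {"dx":2.3,"dy":4.3,"turn":5},
  {"dx":2.3,"dy":4.3,"turn":5},
  {"dx":2.3,"dy":4.3,"turn":5},
  {"dx":2.3,"dy":4.3,"turn":5},
  {"dx":2.3,"dy":4.3,"turn":5},
  {"dx":2.3,"dy":4.3,"turn":5},
  {"dx":2.3,"dy":4.3,"turn":5},
  {"dx":2.3,"dy":4.3,"turn":5},
  {"dx":2.3,"dy":4.3,"turn":5},
  {"dx":2.3,"dy":4.3,"turn":5},
  {},
  {},
])

```text
invalid input at $.rows[0]: expected keys dx, dy, dz, turn, claw
```

Call:
move_arm([
  {"dx":2.3,"dy":4.3,"dz":0,"turn":5,"claw":0.5},
  {"dx":2.3,"dy":4.3,"dz":0,"turn":5,"claw":0.5},
  {"dx":2.3,"dy":4.3,"dz":0,"turn":5,"claw":0.5},
  {"dx":2.3,"dy":4.3,"dz":0,"turn":5,"claw":0.5},
  {"dx":2.3,"dy":4.3,"dz":0,"turn":5,"claw":0.5},
  {"dx":2.3,"dy":4.3,"dz":0,"turn":5,"claw":0.5},
  {"dx":2.3,"dy":4.3,"dz":0,"turn":5,"claw":0.5},
  {"dx":2.3,"dy":4.3,"dz":0,"turn":5,"claw":0.5},
  {"dx":2.3,"dy":4.3,"dz":0,"turn":5,"claw":0.5},
  {"dx":2.3,"dy":4.3,"dz":0,"turn":5,"claw":0.5},
  {"dx":2.3,"dy":4.3,"dz":0,"turn":5,"claw":0.5},
  {"dx":2.3,"dy":4.3,"dz":0,"turn":5,"claw":0.5},
  {"dx":2.3,"dy":4.3,"dz":0,"turn":5,"claw":0.5},
  {"dx":2.3,"dy":4.3,"dz":0,"turn":5,"claw":0.5},
  {"dx":0,"dy":0,"dz":0,"turn":0,"claw":0.5},
  {"dx":0,"dy":0,"dz":0,"turn":0,"claw":0.5},
])

```text
time_s: 1.7
tool_pos: [559.5, 126.8, 221.8]
orientation: [-0.003, 0.654, 0.756, -0.004]
contact_force: [-0.7, -0.3, 0.6]
width: 0.501
```

```bash
cat >> h.py <<'E'
def yaw(s):
    w,x,y,z=s['orientation']; return np.degrees(2*np.arctan2(y,x))-90   # direction of tool y, world deg
def show(c,f,s=1.5):
    cv2.imwrite(f'pics/{f}.png',cv2.resize(c['image'],None,fx=s,fy=s,interpolation=cv2.INTER_CUBIC))
E
python3 - <<'E'
from h import *
c=grab('wrist'); s=c['s']; print(s['time_s'],s['tool_pos'].round(1) if hasattr(s['tool_pos'],'round') else s['tool_pos'],yaw(s),s['width'])
print(np.round(c['mount'],2),c['intrinsics'])
show(c,'w1')
E
```

```text
1.7 [559.5 126.8 221.8] 8.236461138965481 0.5008723614332484
[[   0.     -0.96   -0.26   66.16]
 [   1.      0.      0.     -0.45]
 [  -0.     -0.26    0.96 -142.93]
 [   0.      0.      0.      1.  ]] [[281.15381693   0.         256.92621028]
 [  0.         281.15381693 191.44618742]
 [  0.           0.           1.        ]]
```

View pics/w1.png

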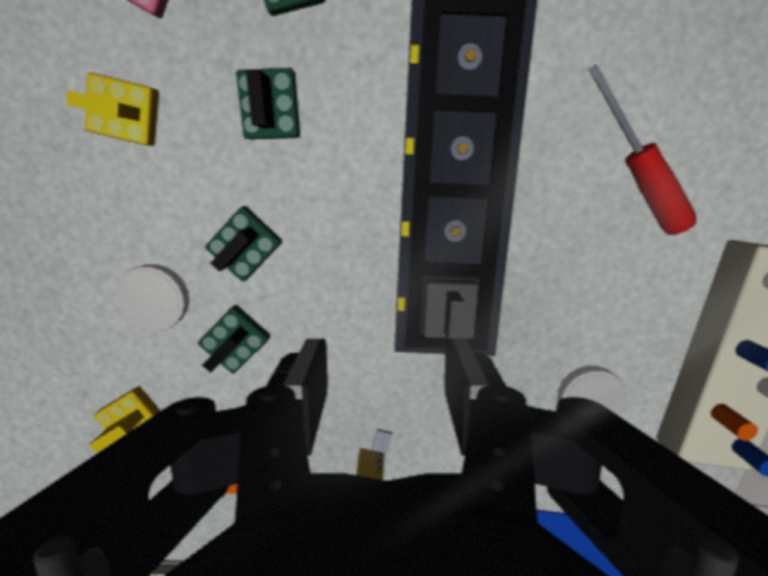

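The wrist view shows three empty nests with brass pins at (470,56), (462,148) and (455,231). The blank is in the fourth nest at about (451,308) with its fin top at (455,297). The green holders are on the left.

Run:
```python
from h import *
c=load('wrist'); P=cloud(c)
pins=[onplane(c,u/1.5,v/1.5,15) for u,v in [(470,56),(462,148),(455,231)]]
pins=np.array(pins); print(pins.round(1))
d=(pins[0]-pins[2]); print('deck yaw',np.degrees(np.arctan2(d[1],d[0]))-90, np.linalg.norm(d), 'nest3',(pins.mean(0)-2*d/2).round(1))
for u,v,h in [(396,350,15),(493,353,15)]: print(onplane(c,u/1.5,v/1.5,h).round(1))
# cloud checks: deck floor z, blank
m=(P[...,0]>560)&(P[...,0]<650)&(P[...,1]>30)&(P[...,1]<130)&(P[...,2]>33)
q=P[m]; print(len(q),q.min(0),q.max(0),np.median(q,0)); 
if len(q)>5: print(cv2.minAreaRect(q[:,:2].astype(np.float32)))
for u,v in [(470,56),(440,120),(440,330),(300,500)]: print(P[int(v/1.5),int(u/1.5)].round(1))
```

```text
[[598.1 283.7]
 [604.7 218.7]
 [611.4 153.6]]
deck yaw 5.8347305993906105 130.75640485835814 nest3 [618.   88.6]
[579.1  41.1]
[665.4  51.1]
2953 [580.02882482  69.21537879  33.07022753] [624.08360475 129.99923084 304.13492443] [607.17046466 125.62798118 281.55325924]
((609.0982666015625, 107.32377624511719), (32.68288040161133, 69.90728759765625), 34.07145309448242)
[597.5 283.6  16.3]
[584.  237.1   9.6]
[612.3  69.3  25.1]
[544.2 140.6 308.9]
```

Run:
```python
from h import *
c=load('wrist'); P=cloud(c)
m=(P[...,0]>560)&(P[...,0]<660)&(P[...,1]>30)&(P[...,1]<130)&(P[...,2]>44)&(P[...,2]<60)
q=P[m]; print(len(q),np.median(q,0)); 
print(cv2.minAreaRect(q[:,:2].astype(np.float32)))
m=(P[...,0]>560)&(P[...,0]<660)&(P[...,1]>30)&(P[...,1]<130)&(P[...,2]>20)&(P[...,2]<29)
q=P[m]; print(len(q),cv2.minAreaRect(q[:,:2].astype(np.float32)))
cv2.imwrite('pics/w1c.png',cv2.resize(c['image'][160:250,250:350],None,fx=6,fy=6,interpolation=cv2.INTER_CUBIC))
```

```text
259 [617.12235138  90.85296622  52.12565755]
((617.8802490234375, 89.47805786132812), (10.308631896972656, 32.25735092163086), 6.947757244110107)
946 ((617.9722900390625, 87.73213195800781), (43.90520095825195, 49.44233703613281), 6.079161167144775)
```

View pics/w1c.png

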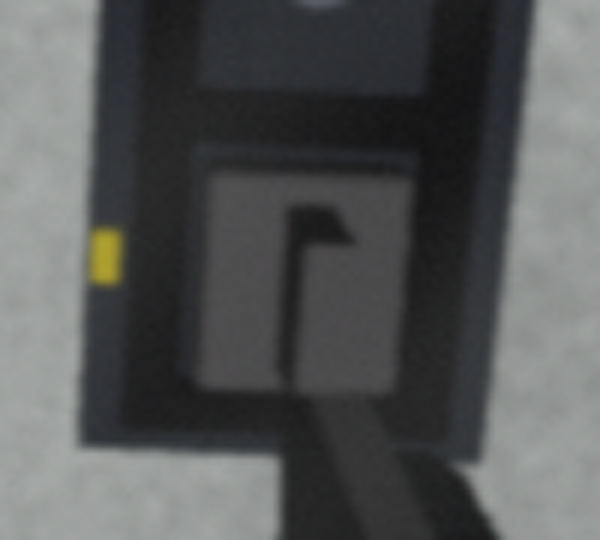

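The depth fit puts the blank base at (618.0, 87.7) with yaw 6.1°, square in nest 3. I'll move above it now.

Call:
move_arm([
  {"dx":3,"dy":-2,"dz":0,"turn":-2,"claw":0.5},
  {"dx":2.8,"dy":-1.9,"dz":0,"turn":0,"claw":0.5},
  {"dx":0,"dy":0,"dz":-4,"turn":0,"claw":0.5},
  {"dx":0,"dy":0,"dz":-4,"turn":0,"claw":0.5},
  {"dx":0,"dy":0,"dz":-3,"turn":0,"claw":0.5},
  {"dx":0,"dy":0,"dz":0,"turn":0,"claw":0.5},
  {"dx":0,"dy":0,"dz":0,"turn":0,"claw":0.5},
])

```text
time_s: 2.45
tool_pos: [617.9, 76.3, 114.1]
orientation: [-0.001, 0.674, 0.739, -0.001]
contact_force: [0.6, 0.3, -0.1]
width: 0.497
```

Run:
```python
from h import *
s=env.sense();print(s['tool_pos'],yaw(s),s['orientation'])
```

```text
[617.88742204  76.27736735 114.08716796] 5.261692444704934 [-6.58849617e-04  6.73903928e-01  7.38817379e-01 -1.39365770e-03]
```

Call:
move_arm([
  {"dx":0,"dy":1.1,"dz":-2,"turn":0.8,"claw":0.5},
  {"dx":0,"dy":0,"dz":-3,"turn":0,"claw":0.5},
  {"dx":0,"dy":0,"dz":0,"turn":0,"claw":0.5},
  {"dx":0,"dy":0,"dz":0,"turn":0,"claw":0.5},
])

```text
time_s: 2.85
tool_pos: [620.8, 85.8, 73.6]
orientation: [0.003, 0.67, 0.742, 0.003]
contact_force: [-0.8, -0.4, 0.5]
width: 0.497
```

Run:
```python
from h import *
s=env.sense();print(s['tool_pos'],yaw(s),s['orientation'])
```

```text
[620.84976807  85.80247282  73.5979692 ] 5.871919302908239 [0.00309717 0.66995467 0.74238966 0.00295774]
```

Call:
move_arm([
  {"dx":-0.3,"dy":0.2,"dz":-2.5,"turn":0,"claw":0.5},
  {"dx":0,"dy":0,"dz":-1.5,"turn":0,"claw":0.5},
  {"dx":0,"dy":0,"dz":0,"turn":0,"claw":0.5},
])

```text
time_s: 3.15
tool_pos: [621.1, 87.6, 40.3]
orientation: [0.006, 0.67, 0.742, 0.006]
contact_force: [0.2, -0.0, 0.6]
width: 0.497
```

Call:
move_arm([
  {"dx":0,"dy":0,"dz":0,"turn":0,"claw":0.5},
])

```text
time_s: 3.25
tool_pos: [621.7, 87.5, 41.8]
orientation: [0.007, 0.67, 0.742, 0.007]
contact_force: [0.5, -0.0, 0.8]
width: 0.498
```

Call:
move_arm([
  {"dx":0,"dy":0,"dz":0,"turn":0,"claw":0.5},
])

```text
time_s: 3.35
tool_pos: [622.2, 87.5, 43.1]
orientation: [0.007, 0.67, 0.742, 0.007]
contact_force: [-0.3, 0.4, 0.3]
width: 0.496
```

Call:
move_arm([
  {"dx":-0.4,"dy":0,"dz":-1.5,"turn":0,"claw":0.5},
  {"dx":-0.1,"dy":0,"dz":-0.4,"turn":0,"claw":0.3},
  {"dx":0,"dy":0,"dz":-0.1,"turn":0,"claw":0.0},
  {"dx":0,"dy":0,"dz":-0.1,"turn":0,"claw":0.0},
], newtons=60)

```text
time_s: 3.75
tool_pos: [619.3, 87.6, 26.6]
orientation: [0.009, 0.67, 0.742, 0.009]
contact_force: [-2.9, -0.6, 6.2]
width: 0.105
```

Call:
move_arm([
  {"dx":0,"dy":0,"dz":2,"turn":0,"claw":0.0},
  {"dx":0,"dy":0,"dz":4,"turn":0,"claw":0.0},
  {"dx":0,"dy":0,"dz":4,"turn":0,"claw":0.0},
  {"dx":-1.95,"dy":-4,"dz":1.5,"turn":0,"claw":0.0},
  {"dx":-1.95,"dy":-4,"dz":0,"turn":0,"claw":0.0},
  {"dx":-1.95,"dy":-4,"dz":0,"turn":0,"claw":0.0},
  {"dx":-1.95,"dy":-4,"dz":0,"turn":0,"claw":0.0},
  {"dx":-1.95,"dy":-4,"dz":0,"turn":0,"claw":0.0},
  {"dx":-1.95,"dy":-4,"dz":0,"turn":0,"claw":0.0},
])

```text
time_s: 4.65
tool_pos: [499.0, -155.5, 148.5]
orientation: [0.01, 0.667, 0.745, 0.01]
contact_force: [0.6, -0.3, -3.5]
width: 0.104
```

Run:
```python
from h import *
c=grab('wrist');s=c['s'];print(s['tool_pos'],yaw(s),s['orientation'],s['width'])
show(c,'w2')
P=cloud(c)
```

```text
[ 498.98057627 -155.48576725  148.5083105 ] 6.29847880110799 [0.00969818 0.66713042 0.74481572 0.00961715] 0.10404818698127943
```

View pics/w2.png

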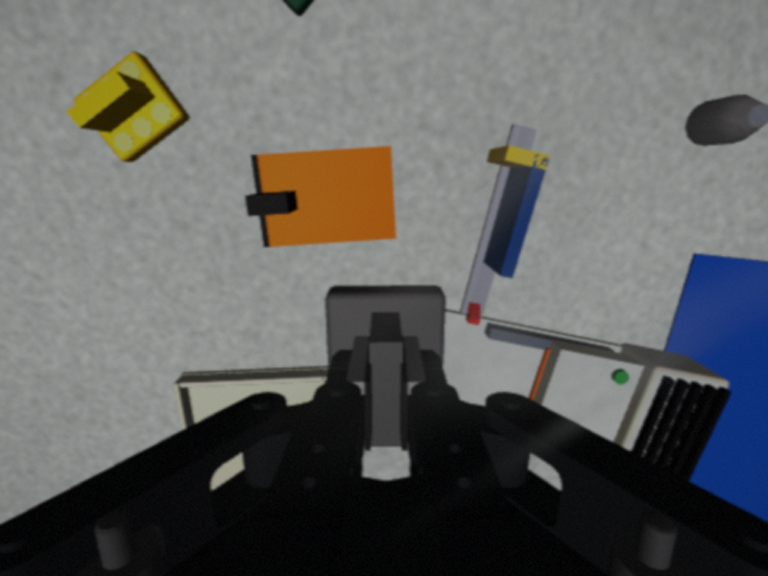

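The view shows the blank held squarely. The slide is at (325,195) with its tab at (272,203). The gate is open with its flange at (518,157), the red catch is at (474,313), the port runs rightward, and the tray's top-left corner is at (182,378).

Run:
```python
from h import *
c=load('wrist');P=cloud(c)
hsv=cv2.cvtColor(c['image'],cv2.COLOR_BGR2HSV)
m=cv2.inRange(hsv,(5,150,90),(20,255,255)); N,L,st,ce=cv2.connectedComponentsWithStats(m)
i=1+st[1:,4].argmax(); v,u=np.where(L==i); q=np.array([onplane(c,a,b,6) for a,b in zip(u,v)]).astype(np.float32); print(cv2.minAreaRect(q))
r=P[v,u]; print(np.median(r,0))
b=(P[...,0]>390)&(P[...,0]<520)&(P[...,1]>-160)&(P[...,1]<-70)&(P[...,2]>30)&(P[...,2]<45); q=P[b]; print('tab',len(q),q.mean(0),cv2.minAreaRect(q[:,:2].astype(np.float32)))
for n,a,b,h in [('catch',474,308,14),('flTR',549,160,49),('flTL',505,148,49),('flBL',490,160,49),('gate end',515,275,49),('gate end2',487,262,49),('hoodL',550,347,34),('wallL',487,325,18),('wallend',622,350,34),('plate',445,310,6)]:
    print(n,onplane(c,a/1.5,b/1.5,h).round(1),P[int(b/1.5),int(a/1.5)].round(1))
# yellow flange top, blue gate top
for n,lo,hi in [('yel',(22,120,80),(35,255,255)),('blu',(105,120,40),(125,255,255))]:
    m=(cv2.inRange(hsv,lo,hi)>0)&(P[...,2]>42)&(P[...,2]<56)&(P[...,0]>500)
    q=P[m]; print(n,len(q),q.mean(0) if len(q) else 0, cv2.minAreaRect(q[:,:2].astype(np.float32)) if len(q)>5 else 0)
```

```text
((459.0029296875, -109.47775268554688), (85.71894836425781, 59.04834747314453), 9.835164070129395)
[ 461.54075437 -106.42501669    6.30640817]
tab 416 [ 427.31679682 -114.91705243   37.91613352] ((426.6208190917969, -115.26168823242188), (24.311887741088867, 12.144989013671875), 9.759770393371582)
catch [ 566.4 -173.4] [ 568.  -174.7    8.3]
flTR [583.9 -73.1] [603.3 -69.1  -0. ]
flTL [558.2 -69.6] [559.4 -68.6  42.7]
flBL [551.1 -76.8] [558.4 -74.6  18.1]
gate end [ 577.5 -139.9] [ 595.7 -149.9   -1. ]
gate end2 [ 559.4 -133.9] [ 567.6 -138.7   18.9]
hoodL [ 616.  -189.2] [ 622.7 -194.7   19. ]
wallL [ 576.4 -183.5] [ 578.6 -186.1    8.5]
wallend [ 665.1 -186.6] [ 682.2 -196.     8. ]
plate [ 548.2 -179.4] [ 548.1 -179.8    2.5]
yel 253 [568.57384363 -72.82741427  49.27503211] ((570.3305053710938, -73.01983642578125), (7.988223075866699, 23.538265228271484), 83.80571746826172)
blu 709 [ 581.66386278 -116.95998962   49.11595624] ((652.121826171875, -172.6830291748047), (56.456199645996094, 236.96939086914062), 50.36697769165039)
```

Call:
move_arm([
  {"dx":-1.5,"dy":-4,"dz":0,"turn":0.5,"claw":0.0},
  {"dx":-2,"dy":-4,"dz":0,"turn":0.5,"claw":0.0},
  {"dx":-2,"dy":-4,"dz":-1,"turn":0,"claw":0.0},
  {"dx":-1,"dy":-2,"dz":-2,"turn":0,"claw":0.0},
  {"dx":0,"dy":0,"dz":-2,"turn":0,"claw":0.0},
  {"dx":0,"dy":0,"dz":0,"turn":0,"claw":0.0},
])

```text
time_s: 5.3
tool_pos: [427.2, -308.8, 100.9]
orientation: [0.012, 0.663, 0.748, 0.008]
contact_force: [0.2, 1.3, -3.1]
width: 0.107
```

Call:
move_arm([
  {"dx":-0.3,"dy":-0.4,"dz":-3,"turn":0,"claw":0.0},
  {"dx":0,"dy":0,"dz":-2.5,"turn":0,"claw":0.0},
  {"dx":0,"dy":0,"dz":-0.5,"turn":0,"claw":0.0},
])

```text
time_s: 5.6
tool_pos: [425.9, -313.3, 43.7]
orientation: [0.014, 0.663, 0.748, 0.009]
contact_force: [-0.2, 0.8, -2.8]
width: 0.102
```

Call:
move_arm([
  {"dx":0,"dy":0,"dz":-1.4,"turn":0,"claw":0.0},
  {"dx":0,"dy":0,"dz":-0.6,"turn":0,"claw":0.0},
  {"dx":0,"dy":0,"dz":-0.3,"turn":0,"claw":0.0},
])

```text
time_s: 5.9
tool_pos: [427.7, -313.2, 22.4]
orientation: [0.016, 0.662, 0.749, 0.009]
contact_force: [-0.0, -0.0, -2.0]
width: 0.104
```

Call:
move_arm([
  {"dx":0,"dy":0,"dz":-0.3,"turn":0,"claw":0.0},
  {"dx":0,"dy":0,"dz":-0.1,"turn":0,"claw":0.5},
  {"dx":0,"dy":0,"dz":0,"turn":0,"claw":0.5},
  {"dx":0,"dy":0,"dz":2,"turn":0,"claw":0.5},
  {"dx":0,"dy":0,"dz":4,"turn":0,"claw":0.5},
  {"dx":0,"dy":0,"dz":4,"turn":0,"claw":0.5},
  {"dx":0,"dy":0,"dz":3,"turn":0,"claw":0.5},
  {"dx":0,"dy":0,"dz":0,"turn":0,"claw":0.5},
])

```text
time_s: 6.7
tool_pos: [429.1, -313.7, 157.8]
orientation: [0.019, 0.662, 0.749, 0.009]
contact_force: [0.7, -0.7, 0.6]
width: 0.498
```

Run:
```python
from h import *
c=grab('wrist');s=c['s'];print(s['tool_pos'],yaw(s),s['orientation'],s['width'],s['contact_force'])
P=cloud(c)
b=(P[...,0]>360)&(P[...,0]<490)&(P[...,1]>-390)&(P[...,1]<-240)
for lo,hi in [(15,21),(40,52)]:
    q=P[b&(P[...,2]>lo)&(P[...,2]<hi)];print(lo,len(q),q.mean(0),cv2.minAreaRect(q[:,:2].astype(np.float32)))
from scipy.spatial.transform import Rotation as R
w,x,y,z=s['orientation'];print('tool z',R.from_quat([x,y,z,w]).as_matrix()[:,2])
```

```text
[ 429.08344344 -313.7106544   157.84863422] 7.073714518074894 [0.01921758 0.661988   0.74921191 0.00917031] 0.4982112226861095 [ 0.66831293 -0.72798677  0.55667132]
15 3165 [ 424.30499579 -308.37819332   17.98301662] ((425.76507568359375, -314.94122314453125), (110.11779022216797, 149.8192901611328), 8.303993225097656)
40 408 [ 427.68495067 -312.88555347   46.15509094] ((427.6519470214844, -313.810546875), (9.43476390838623, 35.76234436035156), 6.9414238929748535)
tool z [ 0.04093735 -0.01170261 -0.99909318]
```

Call:
move_arm([
  {"dx":0,"dy":4.5,"dz":0,"turn":-6.5,"claw":0.4},
  {"dx":0,"dy":4.5,"dz":0,"turn":-6.5,"claw":0.4},
  {"dx":0,"dy":4.5,"dz":0,"turn":-6.5,"claw":0.4},
  {"dx":0,"dy":4.5,"dz":0,"turn":-6.5,"claw":0.4},
  {"dx":0,"dy":4.5,"dz":0,"turn":-6.5,"claw":0.4},
  {"dx":0,"dy":4.5,"dz":0,"turn":-6.5,"claw":0.4},
  {"dx":0,"dy":0,"dz":0,"turn":0,"claw":0.4},
])

```text
time_s: 7.45
tool_pos: [425.6, -38.4, 149.7]
orientation: [0.019, 0.88, 0.474, 0.001]
contact_force: [-0.3, -0.8, 0.2]
width: 0.399
```

```bash
cat >> h.py <<'E'
from scipy.spatial.transform import Rotation as R
def look():
    c=grab('wrist');s=c['s'];w,x,y,z=s['orientation']
    print('t',round(s['time_s'],2),'tcp',np.round(s['tool_pos'],1),'yaw',round(yaw(s),1),'toolz',R.from_quat([x,y,z,w]).as_matrix()[:2,2].round(3),'w',round(s['width'],3),'F',np.round(s['contact_force'],1),'j',np.round(s['joint_pos'],2))
    return c,cloud(c)
def holders(c,P):
    hsv=cv2.cvtColor(c['image'],cv2.COLOR_BGR2HSV); m=cv2.inRange(hsv,(65,40,25),(95,255,255)); m=cv2.morphologyEx(m,cv2.MORPH_CLOSE,np.ones((7,7)))
    N,L,st,ce=cv2.connectedComponentsWithStats(m)
    for i in range(1,N):
        if st[i,4]>300:
            Q=P[L==i]; b=Q[Q[:,2]<Q[:,2].min()+1e9]
            xy=np.median(Q[:,:2],0); z0=np.median(Q[:,2])
            n=np.linalg.norm(P[...,:2]-xy,axis=-1)<45
            f=P[n&(P[...,2]>z0+15)&(P[...,2]<z0+35)]
            base=P[n&(np.abs(P[...,2]-z0)<4)&(cv2.dilate(m,np.ones((3,3)))>0)]
            print('holder px',ce[i].round(),st[i,4],'base z',z0.round(1),rect(base),'| fin',rect(f),'top',f[:,2].max().round(1) if len(f) else None)
def rect(q):
    if len(q)<10: return None
    (a,b),(w,h),t=cv2.minAreaRect(q[:,:2].astype(np.float32))
    if w>h: w,h,t=h,w,t-90
    return f'({a:.1f},{b:.1f}) {w:.0f}x{h:.0f} short-axis {t:.1f}'
E
python3 - <<'E'
from h import *
c,P=look(); holders(c,P)
E
```

```text
t 7.45 tcp [425.6 -38.4 149.7] yaw -33.4 toolz [ 0.02  -0.031] w 0.399 F [-0.3 -0.8  0.2] j [-0.07 -0.25 -0.29  1.5  -0.03  2.08]
holder px [168.  34.] 2129 base z 14.5 (435.3,115.9) 44x50 short-axis -37.0 | fin (435.0,115.8) 11x36 short-axis -37.2 top 44.7
holder px [220. 120.] 1848 base z 14.5 (431.5,26.9) 44x50 short-axis -36.9 | fin (431.3,26.9) 10x36 short-axis -37.1 top 44.4
```

Call:
move_arm([
  {"dx":0.3,"dy":3.0,"dz":0,"turn":-3.6,"claw":0.4},
  {"dx":0.3,"dy":3.0,"dz":-2,"turn":0,"claw":0.4},
  {"dx":0,"dy":0.3,"dz":-3,"turn":0,"claw":0.4},
  {"dx":0,"dy":0,"dz":-2.5,"turn":0,"claw":0.4},
  {"dx":0,"dy":0,"dz":-0.5,"turn":0,"claw":0.4},
  {"dx":0,"dy":0,"dz":0,"turn":0,"claw":0.4},
])

```text
time_s: 8.1
tool_pos: [431.7, 20.8, 64.6]
orientation: [0.019, 0.893, 0.449, -0.0]
contact_force: [-0.3, 0.6, 0.6]
width: 0.399
```

```bash
cat > st.py <<'E'
from h import *
s=env.sense();w,x,y,z=s['orientation'];print('t',round(s['time_s'],2),'tcp',np.round(s['tool_pos'],1),'yaw',round(yaw(s),1),'toolz',R.from_quat([x,y,z,w]).as_matrix()[:2,2].round(3),'w',round(s['width'],3),'F',np.round(s['contact_force'],1))
E
python3 st.py
```

```text
t 8.1 tcp [431.7  20.8  64.6] yaw -36.6 toolz [ 0.016 -0.035] w 0.399 F [-0.3  0.6  0.6]
```

Call:
move_arm([
  {"dx":0,"dy":0.6,"dz":-1.5,"turn":0,"claw":0.4},
  {"dx":0,"dy":0,"dz":-2,"turn":0,"claw":0.4},
  {"dx":0,"dy":0,"dz":-1,"turn":0,"claw":0.4},
])

```text
time_s: 8.4
tool_pos: [434.1, 26.0, 20.6]
orientation: [0.02, 0.894, 0.448, 0.002]
contact_force: [0.1, 0.6, 0.3]
width: 0.401
```

Call:
move_arm([
  {"dx":-0.25,"dy":0.1,"dz":-0.3,"turn":-0.4,"claw":0.3},
  {"dx":0,"dy":0,"dz":0,"turn":0,"claw":0.0},
  {"dx":0,"dy":0,"dz":0,"turn":0,"claw":0.0},
  {"dx":0,"dy":0,"dz":2,"turn":0,"claw":0.0},
  {"dx":0,"dy":0,"dz":4,"turn":0,"claw":0.0},
  {"dx":0,"dy":0,"dz":4,"turn":0,"claw":0.0},
  {"dx":0,"dy":0,"dz":0,"turn":0,"claw":0.0},
])

```text
time_s: 9.1
tool_pos: [429.8, 26.9, 121.0]
orientation: [0.02, 0.895, 0.445, 0.001]
contact_force: [1.0, 0.1, -2.8]
width: 0.105
```

```bash
python3 st.py
```

```text
t 9.1 tcp [429.8  26.9 121. ] yaw -37.2 toolz [ 0.019 -0.035] w 0.105 F [ 1.   0.1 -2.8]
```

Call:
move_arm([
  {"dx":3.1,"dy":1.0,"dz":0,"turn":7,"claw":0.0},
  {"dx":3.1,"dy":1.0,"dz":0,"turn":7,"claw":0.0},
  {"dx":3.1,"dy":1.0,"dz":0,"turn":7,"claw":0.0},
  {"dx":3.1,"dy":1.0,"dz":0,"turn":7,"claw":0.0},
  {"dx":3.1,"dy":1.0,"dz":0,"turn":7,"claw":0.0},
  {"dx":3.1,"dy":1.0,"dz":0,"turn":7,"claw":0.0},
  {"dx":0,"dy":0,"dz":-1.5,"turn":0,"claw":0.0},
  {"dx":0,"dy":0,"dz":-1.5,"turn":0,"claw":0.0},
])

```text
time_s: 9.9
tool_pos: [623.5, 89.7, 88.1]
orientation: [0.018, 0.666, 0.746, 0.01]
contact_force: [-0.7, 0.5, -2.2]
width: 0.102
```

```bash
cat >> h.py <<'E'
def pins(c,P):
    "brass pins by hue near deck line, on plane z=15"
    hsv=cv2.cvtColor(c['image'],cv2.COLOR_BGR2HSV); m=cv2.inRange(hsv,(8,90,60),(24,255,255))
    N,L,st,ce=cv2.connectedComponentsWithStats(m)
    for i in range(1,N):
        if 8<st[i,4]<300:
            p=onplane(c,*ce[i],15)
            if 570<p[0]<650 and 50<p[1]<320: print('pin',ce[i].round(),st[i,4],p.round(1))
E
python3 - <<'E'
from h import *
c,P=look(); holders(c,P); pins(c,P)
show(c,'w3')
E
```

```text
t 9.9 tcp [623.5  89.7  88.1] yaw 6.5 toolz [ 0.04 -0.01] w 0.102 F [-0.7  0.5 -2.2] j [ 0.15  0.23  0.06  1.36 -0.02  1.61]
holder px [24.  5.] 554 base z 12.7 (458.2,207.3) 5x34 short-axis -80.4 | fin None top None
holder px [ 23. 140.] 2632 base z 13.8 (436.9,115.1) 42x51 short-axis -36.7 | fin (448.7,125.5) 4x7 short-axis -6.5 top 33.2
holder px [256. 209.] 3065 base z 85.6 (621.9,99.9) 31x44 short-axis -83.2 | fin (622.9,90.9) 34x34 short-axis 46.7 top 120.6
pin [247.  15.] 119 [604.9 218.7]
pin [247. 115.] 85 [611.7 153.4]
```

View pics/w3.png

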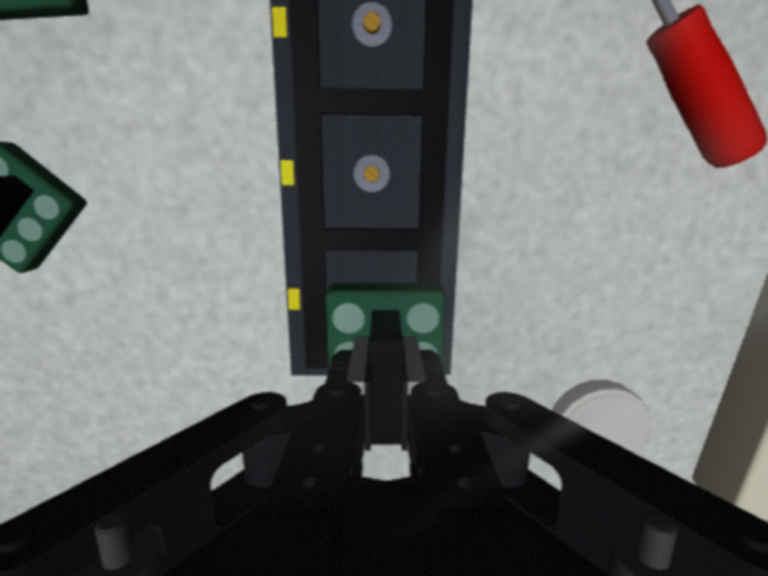

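The view shows the holder gripped squarely above nest 3. Pins 1 and 2 are at (372,22) and (372,174), and they agree with the first measurement to 0.3 mm.

Call:
move_arm([
  {"dx":-0.6,"dy":-0.2,"dz":-2,"turn":-0.4,"claw":0.0},
  {"dx":-0.1,"dy":0,"dz":-1.5,"turn":0,"claw":0.0},
  {"dx":-0.1,"dy":0,"dz":-0.3,"turn":0,"claw":0.0},
])

```text
time_s: 10.25
tool_pos: [612.1, 87.1, 43.7]
orientation: [0.016, 0.669, 0.743, 0.007]
contact_force: [-0.2, 0.6, -1.6]
width: 0.099
```

```bash
python3 st.py
```

```text
t 10.25 tcp [612.1  87.1  43.7] yaw 6.0 toolz [ 0.033 -0.011] w 0.099 F [-0.2  0.6 -1.6]
```

Call:
move_arm([
  {"dx":0.5,"dy":0.05,"dz":-0.4,"turn":0,"claw":0.0},
  {"dx":0,"dy":0,"dz":-0.3,"turn":0,"claw":0.0},
])

```text
time_s: 10.45
tool_pos: [617.3, 87.5, 37.1]
orientation: [0.016, 0.669, 0.743, 0.007]
contact_force: [0.1, -0.7, -2.7]
width: 0.106
```

Call:
move_arm([
  {"dx":0,"dy":0,"dz":-0.5,"turn":0,"claw":0.0},
  {"dx":0,"dy":0,"dz":-0.5,"turn":0,"claw":0.0},
  {"dx":0,"dy":0,"dz":-0.3,"turn":0,"claw":0.0},
])

```text
time_s: 10.75
tool_pos: [619.0, 87.8, 26.9]
orientation: [0.018, 0.669, 0.743, 0.009]
contact_force: [-10.8, -1.1, 27.6]
width: 0.109
```

Call:
move_arm([
  {"dx":0,"dy":0,"dz":0.1,"turn":0,"claw":0.4},
  {"dx":0,"dy":0,"dz":0,"turn":0,"claw":0.4},
  {"dx":0,"dy":0,"dz":2,"turn":0,"claw":0.4},
  {"dx":0,"dy":0,"dz":4,"turn":0,"claw":0.4},
  {"dx":0,"dy":0,"dz":4,"turn":0,"claw":0.4},
  {"dx":-3,"dy":-1,"dz":2,"turn":-7,"claw":0.4},
  {"dx":-3,"dy":-1,"dz":0,"turn":-7,"claw":0.4},
  {"dx":-3,"dy":0,"dz":0,"turn":-7,"claw":0.4},
  {"dx":-3,"dy":0,"dz":0,"turn":-7,"claw":0.4},
  {"dx":-2.5,"dy":0,"dz":0,"turn":-7,"claw":0.4},
  {"dx":-2,"dy":0,"dz":0,"turn":-7,"claw":0.4},
  {"dx":0,"dy":0,"dz":0,"turn":0,"claw":0.4},
])

```text
time_s: 11.95
tool_pos: [450.9, 67.1, 155.4]
orientation: [0.023, 0.898, 0.44, 0.006]
contact_force: [0.9, 0.9, 0.2]
width: 0.4
```

Run:
```python
from h import *
c,P=look(); holders(c,P)
```

```text
t 11.95 tcp [450.9  67.1 155.4] yaw -37.8 toolz [ 0.031 -0.035] w 0.4 F [0.9 0.9 0.2] j [ 0.17 -0.18 -0.23  1.5  -0.04  2.4 ]
holder px [140.  44.] 2387 base z 14.5 (448.7,229.3) 44x50 short-axis 10.2 | fin (448.8,229.6) 10x37 short-axis 10.0 top 44.8
holder px [371.  56.] 1851 base z 24.2 (618.0,88.3) 44x50 short-axis 6.5 | fin (618.1,88.0) 11x37 short-axis 6.3 top 54.3
holder px [209. 150.] 1576 base z 14.4 (435.1,116.1) 44x50 short-axis -36.6 | fin (435.3,116.1) 10x36 short-axis -36.9 top 44.1
```

Call:
move_arm([
  {"dx":0,"dy":0,"dz":0,"turn":8.5,"claw":0.4},
  {"dx":0,"dy":0,"dz":0,"turn":8.5,"claw":0.4},
  {"dx":0,"dy":0,"dz":0,"turn":8.5,"claw":0.4},
  {"dx":0,"dy":0,"dz":0,"turn":8.5,"claw":0.4},
  {"dx":0,"dy":0,"dz":0,"turn":8.5,"claw":0.4},
  {"dx":0,"dy":0,"dz":0,"turn":8.5,"claw":0.4},
  {"dx":0,"dy":0,"dz":0,"turn":8.5,"claw":0.4},
  {"dx":0,"dy":0,"dz":0,"turn":8.5,"claw":0.4},
  {"dx":0,"dy":0,"dz":0,"turn":8.5,"claw":0.4},
  {"dx":0,"dy":0,"dz":0,"turn":8.5,"claw":0.4},
  {"dx":0,"dy":0.7,"dz":0,"turn":8.5,"claw":0.4},
  {"dx":0,"dy":0.7,"dz":0,"turn":8.5,"claw":0.4},
  {"dx":0,"dy":0.7,"dz":0,"turn":8.5,"claw":0.4},
  {"dx":-0.3,"dy":0.7,"dz":0,"turn":8.5,"claw":0.4},
  {"dx":-0.3,"dy":0.7,"dz":0,"turn":8.5,"claw":0.4},
  {"dx":-0.3,"dy":0.7,"dz":0,"turn":8.5,"claw":0.4},
  {"dx":-0.3,"dy":0.7,"dz":0,"turn":8.5,"claw":0.4},
  {"dx":-0.3,"dy":0,"dz":0,"turn":8.5,"claw":0.4},
  {"dx":0,"dy":0,"dz":0,"turn":8.5,"claw":0.4},
  {"dx":0,"dy":0,"dz":0,"turn":8.5,"claw":0.4},
])

```text
time_s: 14.0
tool_pos: [456.2, 118.7, 155.3]
orientation: [-0.003, -0.38, 0.924, 0.028]
contact_force: [-0.5, 0.0, 0.2]
width: 0.404
```

```bash
python3 st.py
```

```text
t 14.0 tcp [456.2 118.7 155.3] yaw 134.7 toolz [-0.027  0.049] w 0.404 F [-0.5  0.   0.2]
```

Call:
move_arm([
  {"dx":-1.0,"dy":-0.2,"dz":-1,"turn":8.5,"claw":0.4},
  {"dx":-1.0,"dy":0,"dz":-3,"turn":0,"claw":0.4},
  {"dx":0,"dy":0,"dz":-3,"turn":0,"claw":0.4},
  {"dx":0,"dy":0,"dz":-2,"turn":0,"claw":0.4},
  {"dx":0,"dy":0,"dz":0,"turn":0,"claw":0.4},
])

```text
time_s: 14.5
tool_pos: [440.9, 117.2, 62.7]
orientation: [-0.003, -0.455, 0.89, 0.027]
contact_force: [-1.1, -0.1, 0.3]
width: 0.396
```

```bash
python3 st.py
```

```text
t 14.5 tcp [440.9 117.2  62.7] yaw 144.2 toolz [-0.03   0.046] w 0.396 F [-1.1 -0.1  0.3]
```

Call:
move_arm([
  {"dx":-0.6,"dy":-0.1,"dz":-1.5,"turn":-1,"claw":0.4},
  {"dx":0,"dy":0,"dz":-1.5,"turn":0,"claw":0.4},
  {"dx":0,"dy":0,"dz":-0.8,"turn":0,"claw":0.4},
])

```text
time_s: 14.8
tool_pos: [438.3, 116.7, 26.9]
orientation: [-0.0, -0.449, 0.893, 0.027]
contact_force: [0.3, 0.8, -0.8]
width: 0.405
```

```bash
python3 st.py
```

```text
t 14.8 tcp [438.3 116.7  26.9] yaw 143.4 toolz [-0.024  0.048] w 0.405 F [ 0.3  0.8 -0.8]
```

Call:
move_arm([
  {"dx":-0.4,"dy":-0.05,"dz":-0.9,"turn":0,"claw":0.3},
  {"dx":-0.05,"dy":0,"dz":-0.1,"turn":0,"claw":0.0},
  {"dx":0,"dy":0,"dz":0,"turn":0,"claw":0.0},
  {"dx":0,"dy":0,"dz":0,"turn":0,"claw":0.0},
])

```text
time_s: 15.2
tool_pos: [435.3, 116.3, 18.1]
orientation: [0.001, -0.45, 0.893, 0.026]
contact_force: [-0.7, 0.3, -2.7]
width: 0.105
```

```bash
python3 st.py
```

```text
t 15.2 tcp [435.3 116.3  18.1] yaw 143.5 toolz [-0.022  0.048] w 0.105 F [-0.7  0.3 -2.7]
```

Call:
move_arm([
  {"dx":0,"dy":0,"dz":2,"turn":0,"claw":0.0},
  {"dx":0,"dy":0,"dz":4,"turn":0,"claw":0.0},
  {"dx":0,"dy":0,"dz":3,"turn":0,"claw":0.0},
  {"dx":2.8,"dy":0.6,"dz":0,"turn":7,"claw":0.0},
  {"dx":2.8,"dy":0.6,"dz":0,"turn":7,"claw":0.0},
  {"dx":2.8,"dy":0.6,"dz":0,"turn":7,"claw":0.0},
  {"dx":2.8,"dy":0.6,"dz":0,"turn":7,"claw":0.0},
  {"dx":2.8,"dy":0.6,"dz":0,"turn":7,"claw":0.0},
  {"dx":2.8,"dy":0.6,"dz":0,"turn":7,"claw":0.0},
  {"dx":0,"dy":0,"dz":0,"turn":0,"claw":0.0},
])

```text
time_s: 16.2
tool_pos: [608.4, 154.0, 113.0]
orientation: [0.009, 0.751, -0.66, -0.025]
contact_force: [-1.6, 0.3, -3.0]
width: 0.102
```

```bash
python3 st.py
```

```text
t 16.2 tcp [608.4 154.  113. ] yaw -172.6 toolz [-0.049  0.02 ] w 0.102 F [-1.6  0.3 -3. ]
```

Call:
move_arm([
  {"dx":0.3,"dy":0,"dz":-2.5,"turn":-1.4,"claw":0.0},
  {"dx":0,"dy":0,"dz":-2.5,"turn":0,"claw":0.0},
  {"dx":0,"dy":0,"dz":-1.5,"turn":0,"claw":0.0},
])

```text
time_s: 16.5
tool_pos: [613.1, 154.7, 48.0]
orientation: [0.007, 0.742, -0.67, -0.024]
contact_force: [-0.6, -0.6, -3.1]
width: 0.102
```

```bash
python3 st.py
```

```text
t 16.5 tcp [613.1 154.7  48. ] yaw -174.1 toolz [-0.046  0.022] w 0.102 F [-0.6 -0.6 -3.1]
```

Call:
move_arm([
  {"dx":-0.2,"dy":-0.15,"dz":-0.7,"turn":0,"claw":0.0},
  {"dx":-0.1,"dy":0,"dz":-0.4,"turn":0,"claw":0.0},
])

```text
time_s: 16.7
tool_pos: [608.6, 152.8, 35.0]
orientation: [0.008, 0.742, -0.67, -0.025]
contact_force: [-0.5, 0.2, -1.5]
width: 0.102
```

Call:
move_arm([
  {"dx":0.35,"dy":0.05,"dz":-0.2,"turn":0,"claw":0.0},
  {"dx":0,"dy":0,"dz":-0.3,"turn":0,"claw":0.0},
])

```text
time_s: 16.9
tool_pos: [612.5, 153.4, 31.3]
orientation: [0.008, 0.742, -0.67, -0.025]
contact_force: [-0.4, -0.5, -2.7]
width: 0.1
```

Call:
move_arm([
  {"dx":-0.05,"dy":0,"dz":-0.3,"turn":0,"claw":0.0},
  {"dx":-0.05,"dy":0,"dz":-0.3,"turn":0,"claw":0.0},
])

```text
time_s: 17.1
tool_pos: [612.5, 153.6, 27.7]
orientation: [0.006, 0.742, -0.67, -0.024]
contact_force: [-8.8, -3.3, 20.9]
width: 0.105
```

Call:
move_arm([
  {"dx":0,"dy":0,"dz":0.1,"turn":0,"claw":0.4},
  {"dx":0,"dy":0,"dz":0,"turn":0,"claw":0.4},
  {"dx":0,"dy":0,"dz":2,"turn":0,"claw":0.4},
  {"dx":0,"dy":0,"dz":4,"turn":0,"claw":0.4},
  {"dx":0,"dy":0,"dz":4,"turn":0,"claw":0.4},
  {"dx":-3,"dy":2.5,"dz":2,"turn":0,"claw":0.4},
  {"dx":-3,"dy":2.5,"dz":0,"turn":0,"claw":0.4},
  {"dx":-3,"dy":2.5,"dz":0,"turn":2,"claw":0.4},
  {"dx":-3,"dy":2.5,"dz":0,"turn":2,"claw":0.4},
  {"dx":-3,"dy":2,"dz":0,"turn":0,"claw":0.4},
  {"dx":0,"dy":0,"dz":0,"turn":0,"claw":0.4},
  {"dx":0,"dy":0,"dz":0,"turn":0,"claw":0.4},
])

```text
time_s: 18.3
tool_pos: [458.8, 277.6, 158.0]
orientation: [0.002, 0.766, -0.643, -0.022]
contact_force: [0.5, -1.1, 0.4]
width: 0.4
```

Run:
```python
from h import *
c,P=look(); holders(c,P); pins(c,P)
```

```text
t 18.3 tcp [458.8 277.6 158. ] yaw -170.1 toolz [-0.036  0.025] w 0.4 F [ 0.5 -1.1  0.4] j [ 0.52  0.06  0.    1.53  0.04 -1.22]
holder px [110.  26.] 1636 base z 24.1 (610.5,162.1) 34x45 short-axis -83.6 | fin (610.7,162.0) 12x20 short-axis 7.4 top 54.3
holder px [270. 131.] 1686 base z 14.5 (449.3,229.4) 44x49 short-axis 9.9 | fin (449.7,229.9) 10x36 short-axis 10.9 top 44.9
holder px [248. 214.] 1366 base z 14.5 (456.7,322.8) 44x50 short-axis 21.0 | fin (456.5,322.9) 10x36 short-axis 20.8 top 44.1
pin [110.  92.] 61 [604.3 219.1]
pin [116. 161.] 52 [597.5 284.2]
```

Call:
move_arm([
  {"dx":-0.9,"dy":-2.4,"dz":-1,"turn":0.3,"claw":0.4},
  {"dx":0,"dy":-2.3,"dz":-3,"turn":0,"claw":0.4},
  {"dx":0,"dy":0,"dz":-3,"turn":0,"claw":0.4},
  {"dx":0,"dy":0,"dz":-2.5,"turn":0,"claw":0.4},
  {"dx":0,"dy":0,"dz":0,"turn":0,"claw":0.4},
])

```text
time_s: 18.85
tool_pos: [454.1, 226.1, 61.0]
orientation: [0.0, 0.765, -0.643, -0.021]
contact_force: [-1.4, 0.4, -0.0]
width: 0.402
```

```bash
python3 st.py
```

```text
t 18.85 tcp [454.1 226.1  61. ] yaw -170.1 toolz [-0.032  0.027] w 0.402 F [-1.4  0.4 -0. ]
```

Call:
move_arm([
  {"dx":-0.6,"dy":0.3,"dz":-1.5,"turn":0,"claw":0.4},
  {"dx":-0.1,"dy":0,"dz":-1.5,"turn":0,"claw":0.4},
  {"dx":0,"dy":0,"dz":-0.8,"turn":0,"claw":0.4},
])

```text
time_s: 19.15
tool_pos: [450.3, 228.4, 25.0]
orientation: [-0.001, 0.764, -0.644, -0.02]
contact_force: [0.1, 0.5, 0.4]
width: 0.401
```

Call:
move_arm([
  {"dx":-0.15,"dy":0.1,"dz":-0.8,"turn":0,"claw":0.3},
  {"dx":0,"dy":0,"dz":0,"turn":0,"claw":0.0},
  {"dx":0,"dy":0,"dz":0,"turn":0,"claw":0.0},
])

```text
time_s: 19.45
tool_pos: [449.7, 229.5, 17.0]
orientation: [-0.002, 0.764, -0.645, -0.02]
contact_force: [-0.6, 0.5, 3.6]
width: 0.105
```

Call:
move_arm([
  {"dx":0,"dy":0,"dz":2,"turn":0,"claw":0.0},
  {"dx":0,"dy":0,"dz":4,"turn":0,"claw":0.0},
  {"dx":0,"dy":0,"dz":3,"turn":0,"claw":0.0},
  {"dx":3,"dy":-0.2,"dz":0,"turn":-2,"claw":0.0},
  {"dx":3,"dy":-0.2,"dz":0,"turn":-2,"claw":0.0},
  {"dx":3,"dy":-0.2,"dz":0,"turn":0,"claw":0.0},
  {"dx":3,"dy":-0.2,"dz":0,"turn":0,"claw":0.0},
  {"dx":3,"dy":-0.2,"dz":0,"turn":0,"claw":0.0},
  {"dx":0,"dy":0,"dz":0,"turn":0,"claw":0.0},
  {"dx":0,"dy":0,"dz":0,"turn":0,"claw":0.0},
])

```text
time_s: 20.45
tool_pos: [604.7, 218.6, 112.2]
orientation: [-0.002, 0.741, -0.671, -0.02]
contact_force: [-0.0, -0.1, -3.5]
width: 0.101
```

```bash
python3 st.py
```

```text
t 20.45 tcp [604.7 218.6 112.2] yaw -174.3 toolz [-0.026  0.03 ] w 0.101 F [-0.  -0.1 -3.5]
```

Nearly exact over nest 1, so I'll lower it.

Call:
move_arm([
  {"dx":0,"dy":0,"dz":-2.5,"turn":0.2,"claw":0.0},
  {"dx":-0.1,"dy":0,"dz":-2.5,"turn":0,"claw":0.0},
  {"dx":-0.1,"dy":0,"dz":-2,"turn":0,"claw":0.0},
  {"dx":-0.1,"dy":0,"dz":-0.3,"turn":0,"claw":0.0},
])

```text
time_s: 20.85
tool_pos: [600.1, 219.1, 38.9]
orientation: [-0.003, 0.743, -0.669, -0.019]
contact_force: [0.2, -1.1, -3.4]
width: 0.099
```

Call:
move_arm([
  {"dx":0.5,"dy":0,"dz":-0.3,"turn":0,"claw":0.0},
  {"dx":0,"dy":0,"dz":-0.4,"turn":0,"claw":0.0},
])

```text
time_s: 21.05
tool_pos: [605.0, 219.5, 33.5]
orientation: [-0.004, 0.743, -0.669, -0.019]
contact_force: [-0.0, -0.4, -2.8]
width: 0.101
```

Call:
move_arm([
  {"dx":0,"dy":-0.05,"dz":-0.4,"turn":0,"claw":0.0},
  {"dx":0,"dy":0,"dz":-0.4,"turn":0,"claw":0.0},
  {"dx":0,"dy":0,"dz":-0.2,"turn":0,"claw":0.0},
])

```text
time_s: 21.35
tool_pos: [606.0, 219.5, 26.8]
orientation: [-0.005, 0.743, -0.669, -0.018]
contact_force: [-11.4, -3.5, 18.2]
width: 0.106
```

Call:
move_arm([
  {"dx":0,"dy":0,"dz":0.1,"turn":0,"claw":0.4},
  {"dx":0,"dy":0,"dz":0,"turn":0,"claw":0.4},
  {"dx":0,"dy":0,"dz":2,"turn":0,"claw":0.4},
  {"dx":0,"dy":0,"dz":4,"turn":0,"claw":0.4},
  {"dx":0,"dy":0,"dz":4,"turn":0,"claw":0.4},
  {"dx":-3,"dy":2.6,"dz":2,"turn":5,"claw":0.4},
  {"dx":-3,"dy":2.6,"dz":0,"turn":5,"claw":0.4},
  {"dx":-3,"dy":2.6,"dz":0,"turn":5,"claw":0.4},
  {"dx":-3,"dy":2.6,"dz":0,"turn":0,"claw":0.4},
  {"dx":-2.5,"dy":2.5,"dz":0,"turn":0,"claw":0.4},
  {"dx":0,"dy":0,"dz":0,"turn":0,"claw":0.4},
  {"dx":0,"dy":0,"dz":0,"turn":0,"claw":0.4},
])

```text
time_s: 22.55
tool_pos: [458.5, 353.1, 158.0]
orientation: [-0.009, 0.826, -0.563, -0.016]
contact_force: [-0.3, -0.7, 0.4]
width: 0.399
```

Run:
```python
from h import *
c,P=look(); holders(c,P); pins(c,P)
```

```text
t 22.55 tcp [458.5 353.1 158. ] yaw -158.5 toolz [-0.016  0.033] w 0.399 F [-0.3 -0.7  0.4] j [ 0.64  0.13  0.08  1.52  0.04 -1.31]
holder px [269. 148.] 1656 base z 14.5 (456.0,322.9) 43x49 short-axis 21.0 | fin (456.4,323.4) 10x36 short-axis 20.7 top 44.8
pin [142.  55.] 64 [597.6 284.8]
```

Call:
move_arm([
  {"dx":-0.2,"dy":-2.0,"dz":-1,"turn":-0.5,"claw":0.4},
  {"dx":0,"dy":-0.8,"dz":-3,"turn":0,"claw":0.4},
  {"dx":0,"dy":0,"dz":-3,"turn":0,"claw":0.4},
  {"dx":-0.1,"dy":0,"dz":-2.5,"turn":0,"claw":0.4},
  {"dx":0,"dy":0,"dz":0,"turn":0,"claw":0.4},
])

```text
time_s: 23.1
tool_pos: [460.3, 320.5, 61.3]
orientation: [-0.011, 0.822, -0.569, -0.015]
contact_force: [0.6, 0.3, 0.5]
width: 0.402
```

```bash
python3 st.py
```

```text
t 23.1 tcp [460.3 320.5  61.3] yaw -159.4 toolz [-0.012  0.035] w 0.402 F [0.6 0.3 0.5]
```

Call:
move_arm([
  {"dx":-0.5,"dy":0.2,"dz":-1.5,"turn":0.3,"claw":0.4},
  {"dx":-0.1,"dy":0,"dz":-1.5,"turn":0,"claw":0.4},
  {"dx":-0.1,"dy":0,"dz":-0.8,"turn":0,"claw":0.4},
])

```text
time_s: 23.4
tool_pos: [456.7, 321.8, 25.6]
orientation: [-0.013, 0.822, -0.569, -0.014]
contact_force: [-0.0, 0.7, -0.8]
width: 0.397
```

Call:
move_arm([
  {"dx":-0.1,"dy":0.1,"dz":-0.9,"turn":0,"claw":0.3},
  {"dx":0,"dy":0,"dz":0,"turn":0,"claw":0.0},
  {"dx":0,"dy":0,"dz":0,"turn":0,"claw":0.0},
])

```text
time_s: 23.7
tool_pos: [456.4, 322.7, 16.3]
orientation: [-0.013, 0.822, -0.569, -0.014]
contact_force: [0.3, 0.2, 2.8]
width: 0.101
```

Call:
move_arm([
  {"dx":0,"dy":0,"dz":2,"turn":0,"claw":0.0},
  {"dx":0,"dy":0,"dz":4,"turn":0,"claw":0.0},
  {"dx":0,"dy":0,"dz":3,"turn":0,"claw":0.0},
  {"dx":2.8,"dy":-0.8,"dz":0,"turn":-5,"claw":0.0},
  {"dx":2.8,"dy":-0.8,"dz":0,"turn":-5,"claw":0.0},
  {"dx":2.8,"dy":-0.8,"dz":0,"turn":-5,"claw":0.0},
  {"dx":2.8,"dy":-0.8,"dz":0,"turn":0,"claw":0.0},
  {"dx":2.8,"dy":-0.8,"dz":0,"turn":0,"claw":0.0},
  {"dx":0,"dy":0,"dz":0,"turn":0,"claw":0.0},
  {"dx":0,"dy":0,"dz":0,"turn":0,"claw":0.0},
])

```text
time_s: 24.7
tool_pos: [600.8, 280.7, 112.3]
orientation: [-0.015, 0.738, -0.674, -0.012]
contact_force: [-1.0, -0.2, -3.2]
width: 0.103
```

Run:
```python
from h import *
c,P=look(); holders(c,P)
```

```text
t 24.7 tcp [600.8 280.7 112.3] yaw -174.8 toolz [0.002 0.039] w 0.103 F [-1.  -0.2 -3.2] j [ 0.42  0.33  0.23  1.45  0.03 -1.24]
holder px [258.  32.] 3262 base z 24.3 (610.3,172.2) 44x66 short-axis 5.3 | fin (609.7,176.8) 10x57 short-axis 4.7 top 55.0
holder px [258. 116.] 3131 base z 24.4 (607.0,208.8) 44x72 short-axis 6.0 | fin (605.7,220.0) 10x36 short-axis 6.0 top 54.6
holder px [257. 210.] 2921 base z 110.3 (601.7,269.8) 28x44 short-axis -85.2 | fin (604.1,279.7) 32x37 short-axis -21.1 top 145.3
```

Call:
move_arm([
  {"dx":-0.3,"dy":0.3,"dz":-2.5,"turn":0.8,"claw":0.0},
  {"dx":0,"dy":0,"dz":-2.5,"turn":0,"claw":0.0},
  {"dx":0,"dy":0,"dz":-1.8,"turn":0,"claw":0.0},
  {"dx":0,"dy":0,"dz":-0.3,"turn":0,"claw":0.0},
])

```text
time_s: 25.15
tool_pos: [595.3, 285.5, 41.5]
orientation: [-0.016, 0.744, -0.668, -0.012]
contact_force: [-1.2, 0.4, -2.5]
width: 0.104
```

Call:
move_arm([
  {"dx":0.3,"dy":-0.15,"dz":-0.4,"turn":0,"claw":0.0},
  {"dx":0,"dy":0,"dz":-0.5,"turn":0,"claw":0.0},
])

```text
time_s: 25.35
tool_pos: [598.1, 284.7, 33.9]
orientation: [-0.017, 0.744, -0.668, -0.012]
contact_force: [-0.9, -0.2, -2.5]
width: 0.107
```

Call:
move_arm([
  {"dx":0,"dy":-0.05,"dz":-0.4,"turn":0,"claw":0.0},
  {"dx":0,"dy":0,"dz":-0.5,"turn":0,"claw":0.0},
  {"dx":0,"dy":0,"dz":-0.3,"turn":0,"claw":0.0},
])

```text
time_s: 25.65
tool_pos: [599.3, 284.8, 26.2]
orientation: [-0.019, 0.744, -0.667, -0.011]
contact_force: [-14.4, -8.1, 30.5]
width: 0.107
```

Call:
move_arm([
  {"dx":0,"dy":0,"dz":0.1,"turn":0,"claw":0.4},
  {"dx":0,"dy":0,"dz":0,"turn":0,"claw":0.4},
  {"dx":0,"dy":0,"dz":2,"turn":0,"claw":0.4},
  {"dx":0,"dy":0,"dz":4,"turn":0,"claw":0.4},
  {"dx":0,"dy":0,"dz":4,"turn":0,"claw":0.4},
  {"dx":-0.4,"dy":-1.5,"dz":2,"turn":-8.5,"claw":0.4},
  {"dx":-0.4,"dy":-1.5,"dz":2,"turn":-8.5,"claw":0.4},
  {"dx":-0.4,"dy":-1.5,"dz":1,"turn":-8.5,"claw":0.4},
  {"dx":-0.4,"dy":-1.5,"dz":0,"turn":-8.5,"claw":0.4},
  {"dx":-0.4,"dy":-1.5,"dz":0,"turn":-8.5,"claw":0.4},
  {"dx":-0.4,"dy":-1.5,"dz":0,"turn":-8.5,"claw":0.4},
  {"dx":-0.4,"dy":-1.5,"dz":0,"turn":-8.5,"claw":0.4},
  {"dx":-0.4,"dy":-1.5,"dz":0,"turn":-8.5,"claw":0.4},
  {"dx":-0.4,"dy":-1.5,"dz":0,"turn":-8.5,"claw":0.4},
  {"dx":-0.4,"dy":-1.5,"dz":0,"turn":-8.5,"claw":0.4},
  {"dx":-0.4,"dy":-1.5,"dz":0,"turn":-8.5,"claw":0.4},
  {"dx":-0.4,"dy":-1.5,"dz":0,"turn":-8.5,"claw":0.4},
  {"dx":-0.4,"dy":-1.5,"dz":0,"turn":-8.5,"claw":0.4},
  {"dx":-0.4,"dy":-1.5,"dz":0,"turn":-8.5,"claw":0.4},
  {"dx":-0.4,"dy":-1.5,"dz":0,"turn":-8.5,"claw":0.4},
])

```text
time_s: 27.65
tool_pos: [541.9, 53.9, 191.3]
orientation: [0.026, 0.283, 0.959, -0.018]
contact_force: [0.8, 0.5, 0.6]
width: 0.402
```

Call:
move_arm([
  {"dx":-0.4,"dy":-1.5,"dz":0,"turn":-8.5,"claw":0.4},
  {"dx":-0.4,"dy":-1.5,"dz":0,"turn":-8.5,"claw":0.4},
  {"dx":-0.4,"dy":-1.5,"dz":0,"turn":-8.5,"claw":0.4},
  {"dx":-0.4,"dy":-1.5,"dz":0,"turn":-8.5,"claw":0.4},
  {"dx":-0.4,"dy":-1.5,"dz":0,"turn":-8.5,"claw":0.4},
  {"dx":-0.4,"dy":-1.5,"dz":0,"turn":-8.5,"claw":0.4},
  {"dx":-0.4,"dy":-1.5,"dz":0,"turn":-8.5,"claw":0.4},
  {"dx":-0.4,"dy":-1.5,"dz":0,"turn":-8.5,"claw":0.4},
  {"dx":-0.4,"dy":-1.5,"dz":0,"turn":-8.5,"claw":0.4},
  {"dx":-0.4,"dy":-1.5,"dz":0,"turn":-8.5,"claw":0.4},
  {"dx":-0.4,"dy":-1.5,"dz":0,"turn":-8.5,"claw":0.4},
  {"dx":-0.4,"dy":-1.5,"dz":0,"turn":-8.5,"claw":0.4},
  {"dx":-0.4,"dy":-1.5,"dz":0,"turn":-8.5,"claw":0.4},
  {"dx":-0.4,"dy":-1.5,"dz":0,"turn":-8.5,"claw":0.4},
  {"dx":0,"dy":0,"dz":0,"turn":-3,"claw":0.4},
  {"dx":0,"dy":0,"dz":0,"turn":0,"claw":0.4},
])

```text
time_s: 29.25
tool_pos: [487.4, -167.1, 196.4]
orientation: [0.004, 0.979, 0.202, -0.03]
contact_force: [-0.4, 0.4, 0.5]
width: 0.4
```

Run:
```python
from h import *
c,P=look(); show(c,'w4')
t=grab('top'); PT=cloud(t); holders(t,PT)
```

```text
t 29.25 tcp [ 487.4 -167.1  196.4] yaw -66.7 toolz [-0.057 -0.019] w 0.4 F [-0.4  0.4  0.5] j [-0.31  0.04  0.06  1.64 -0.04  2.43]
holder px [23. 30.] 1366 base z -440.1 (1342.7,1050.3) 8x75 short-axis 89.1 | fin (1348.2,1049.2) 11x86 short-axis 89.8 top -406.0
holder px [180. 167.] 1940 base z 21.1 (603.2,188.7) 57x87 short-axis -0.3 | fin (608.0,190.2) 11x89 short-axis 5.6 top 55.5
```

View pics/w4.png

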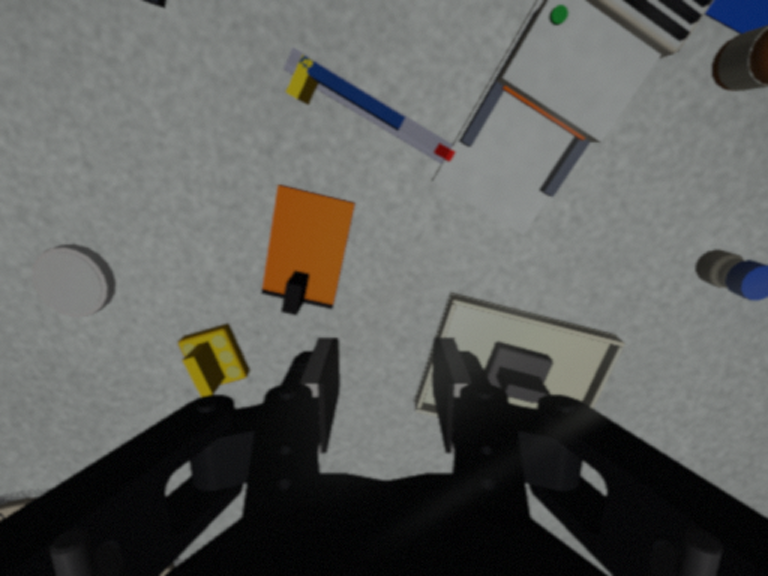

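The view shows the port mouth with wall tops at (480,112) and (567,165) and the hood front from (503,87) to (597,140). The catch is at (445,152), the gate flange at (300,78), the slide at (310,245) with its tab at (294,290), and the blank in the tray at (518,370).

Run:
```python
from h import *
c=load('wrist');P=cloud(c)
X,Y,Z=P[...,0],P[...,1],P[...,2]
def rr(n,m):
    q=P[m]; print(n,len(q),rect(q),q[:,2].mean().round(1) if len(q) else '')
reg=(X>520)&(X<760)&(Y<-165)&(Y>-310)
hood=reg&(Z>29)&(Z<37); rr('hood',hood&(X<690))
k=cv2.erode((reg&(Z>14)&(Z<22)&(X<645)).astype(np.uint8),np.ones((2,2)))>0
N,L,st,ce=cv2.connectedComponentsWithStats(k.astype(np.uint8))
for i in range(1,N):
    if st[i,4]>30: rr(('wall',ce[i].round()),L==i)
fl=reg&(Z>3)&(Z<8.5)&(X<630); rr('floor',fl)
rr('tab',(X>390)&(X<520)&(Y>-160)&(Y<-70)&(Z>30)&(Z<45))
rr('slab',(X>390)&(X<520)&(Y>-160)&(Y<-70)&(Z>4)&(Z<9))
hsv=cv2.cvtColor(c['image'],cv2.COLOR_BGR2HSV)
rr('flange',(cv2.inRange(hsv,(22,120,80),(35,255,255))>0)&(Z>42)&(Z<56)&(X>500))
rr('gate',(cv2.inRange(hsv,(105,120,40),(125,255,255))>0)&(Z>42)&(Z<56)&(X>500)&(X<640)&(Y>-160))
for n,u,v,h in [('wl0',463,140,18),('wl0r',472,144,18),('wl1',497,82,18),('wr0l',542,189,18),('wr0r',552,196,18),('wr1',590,142,18),('hoodL',503,82,34),('hoodR',597,138,34),('catch',446,150,12)]: print(n,onplane(c,u/1.5,v/1.5,h).round(1))
```

```text
hood 5844 (648.6,-233.6) 61x83 short-axis -6.1 34.2
('wall', array([322.,  76.])) 300 (600.8,-191.3) 8x44 short-axis 83.3 18.3
('wall', array([377., 108.])) 345 (594.3,-249.8) 34x43 short-axis 84.6 18.5
floor 4931 (583.8,-217.1) 84x101 short-axis -6.4 6.2
tab 257 (426.8,-114.7) 12x24 short-axis -79.5 37.7
slab 3432 (457.2,-109.2) 60x91 short-axis -80.0 6.3
flange 221 (570.9,-72.7) 8x23 short-axis 85.0 49.2
gate 646 (575.0,-109.1) 8x64 short-axis -6.0 49.3
wl0 [ 580.2 -186.4]
wl0r [ 580.3 -193.4]
wl1 [ 622.7 -190.9]
wr0l [ 572.7 -254.9]
wr0r [ 571.2 -264.2]
wr1 [ 614.6 -269.6]
hoodL [ 620.9 -191.8]
hoodR [ 615.7 -266. ]
catch [ 569.6 -179. ]
```

Call:
move_arm([
  {"dx":-2,"dy":1.8,"dz":-1,"turn":-6.5,"claw":0.4},
  {"dx":-2,"dy":1.8,"dz":-3,"turn":-6.5,"claw":0.4},
  {"dx":-2,"dy":1.5,"dz":-3,"turn":0,"claw":0.4},
  {"dx":0,"dy":0,"dz":-3,"turn":0,"claw":0.4},
  {"dx":0,"dy":0,"dz":-3,"turn":0,"claw":0.4},
  {"dx":0,"dy":0,"dz":0,"turn":0,"claw":0.4},
])

```text
time_s: 29.95
tool_pos: [426.2, -112.0, 63.5]
orientation: [0.001, 0.995, 0.094, -0.027]
contact_force: [0.0, 0.4, 0.3]
width: 0.399
```

```bash
python3 st.py
```

```text
t 29.95 tcp [ 426.2 -112.    63.5] yaw -79.2 toolz [-0.054 -0.008] w 0.399 F [0.  0.4 0.3]
```

Call:
move_arm([
  {"dx":0,"dy":-0.2,"dz":-2,"turn":-0.6,"claw":0.4},
  {"dx":0,"dy":0,"dz":-1.5,"turn":0,"claw":0.4},
  {"dx":0,"dy":0,"dz":-0.8,"turn":0,"claw":0.4},
])

```text
time_s: 30.25
tool_pos: [428.6, -113.9, 23.4]
orientation: [0.002, 0.996, 0.091, -0.025]
contact_force: [0.7, 1.2, -0.7]
width: 0.401
```

Call:
move_arm([
  {"dx":-0.2,"dy":-0.1,"dz":-0.8,"turn":0,"claw":0.4},
  {"dx":0,"dy":0,"dz":-0.3,"turn":0,"claw":0.2},
  {"dx":0,"dy":0,"dz":0,"turn":0,"claw":0.0},
  {"dx":0,"dy":0,"dz":0,"turn":0,"claw":0.0},
])

```text
time_s: 30.65
tool_pos: [427.5, -115.2, 13.3]
orientation: [0.002, 0.996, 0.091, -0.024]
contact_force: [-0.0, 0.5, -1.0]
width: 0.127
```

```bash
python3 st.py
```

```text
t 30.65 tcp [ 427.5 -115.2   13.3] yaw -79.5 toolz [-0.048 -0.009] w 0.127 F [-0.   0.5 -1. ]
```

Call:
move_arm([
  {"dx":0,"dy":0,"dz":2,"turn":0,"claw":0.0},
  {"dx":0,"dy":0,"dz":3,"turn":0,"claw":0.0},
  {"dx":0,"dy":0,"dz":2,"turn":0,"claw":0.0},
  {"dx":2,"dy":-2,"dz":0,"turn":-4,"claw":0.0},
  {"dx":2,"dy":-2,"dz":0,"turn":-4,"claw":0.0},
  {"dx":2,"dy":-2,"dz":0,"turn":-4,"claw":0.0},
  {"dx":2,"dy":-2,"dz":0,"turn":-4,"claw":0.0},
  {"dx":1,"dy":-2,"dz":0,"turn":0,"claw":0.0},
  {"dx":0,"dy":0,"dz":0,"turn":0,"claw":0.0},
])

```text
time_s: 31.55
tool_pos: [521.4, -219.1, 89.8]
orientation: [-0.001, 0.998, -0.053, -0.022]
contact_force: [-0.1, 0.6, -2.2]
width: 0.129
```

Run:
```python
from h import *
c,P=look(); show(c,'w5')
hsv=cv2.cvtColor(c['image'],cv2.COLOR_BGR2HSV); z=c['s']['tool_pos'][2]-13.3
m=(cv2.inRange(hsv,(5,150,60),(20,255,255))>0)&(np.abs(P[...,2]-z-6)<8); print(rect(P[m]))
q=P[m]; A=np.c_[q[:,:2]-q[:,:2].mean(0),np.ones(len(q))]; print('plane slope',np.linalg.lstsq(A,q[:,2],rcond=None)[0].round(3))
```

```text
t 31.55 tcp [ 521.4 -219.1   89.8] yaw -96.1 toolz [-0.044  0.003] w 0.129 F [-0.1  0.6 -2.2] j [-0.39  0.16 -0.02  1.44 -0.01  2.86]
(553.6,-222.9) 60x86 short-axis 83.9
plane slope [ 5.000e-03 -0.000e+00  8.354e+01]
```

View pics/w5.png

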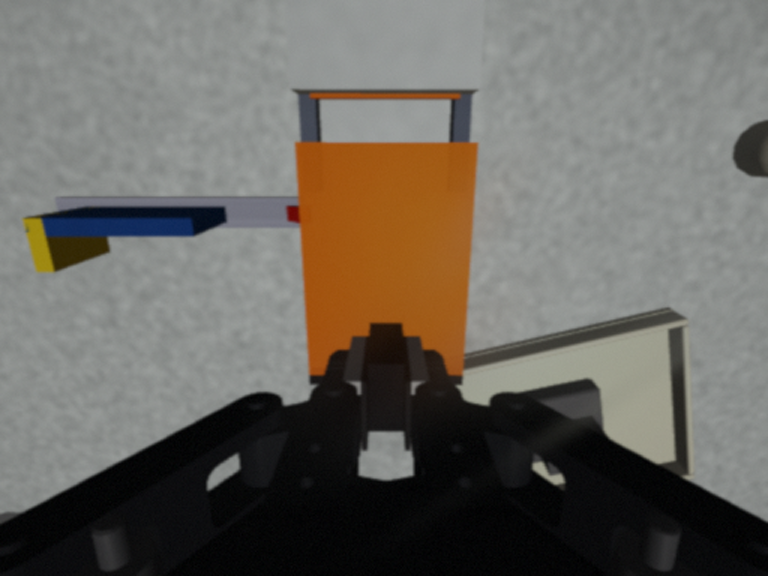

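The slide is held level (slope 0.005) at yaw -6.1°. It is centred on the walls (inner edges x=320 and 451 against slab edges 297 and 477), with the hood at 293–477.

Run:
```python
from h import *
c=load('wrist'); t=np.radians(-6.2); ex=np.array([np.cos(t),np.sin(t)]); ey=np.array([-ex[1],ex[0]]); o=np.array([618.9,-229.6])
for n,u,v,h in [('wallL',320,125,18),('wallR',451,125,18),('hoodL',293,91,34),('hoodR',477,91,34),('noseL',297,143,82.5),('noseR',477,143,82.5),('rearL',310,375,82.5),('rearR',463,375,82.5)]:
    p=onplane(c,u/1.5,v/1.5,h); d=p-o; print(n,p.round(1),'port',(d@ex).round(1),(d@ey).round(1))
d=np.array(c['s']['tool_pos'][:2])-o; print('tcp port',d@ex,d@ey)
```

```text
wallL [ 608.7 -198. ] port -13.6 30.3
wallR [ 602.2 -259.1] port -13.4 -31.2
hoodL [ 622.1 -190.9] port -1.0 38.8
hoodR [ 613.9 -268.5] port -0.8 -39.2
noseL [ 599.4 -198.5] port -22.8 28.8
noseR [ 593.1 -257.6] port -22.6 -30.6
rearL [ 513.7 -189. ] port -109.0 29.0
rearR [ 507.3 -248.8] port -108.8 -31.1
tcp port -98.05292275852877 -0.10720231554607312
```

Call:
move_arm([
  {"dx":0,"dy":0.1,"dz":-2,"turn":-0.1,"claw":0.0},
  {"dx":-0.1,"dy":0,"dz":-2,"turn":0,"claw":0.0},
  {"dx":-0.1,"dy":0,"dz":-1.5,"turn":0,"claw":0.0},
  {"dx":0,"dy":0,"dz":-0.3,"turn":0,"claw":0.0},
])

```text
time_s: 32.0
tool_pos: [518.0, -215.0, 31.6]
orientation: [-0.001, 0.998, -0.053, -0.022]
contact_force: [-1.2, 0.1, -0.8]
width: 0.123
```

```bash
cat > ps.py <<'E'
from h import *
t=np.radians(-6.2); ex=np.array([np.cos(t),np.sin(t)]); ey=np.array([-ex[1],ex[0]]); o=np.array([618.9,-229.6])
s=env.sense(); d=np.array(s['tool_pos'][:2])-o; print('t',s['time_s'],'port',(d@ex).round(1),(d@ey).round(1),'z',s['tool_pos'][2].round(1),'yaw',yaw(s).round(1),'F',np.round(s['contact_force'],1),'w',s['width'].round(3))
E
python3 ps.py
```

```text
Traceback (most recent call last):
  File "ps.py", line 3, in <module>
    s=env.sense(); d=np.array(s['tool_pos'][:2])-o; print('t',s['time_s'],'port',(d@ex).round(1),(d@ey).round(1),'z',s['tool_pos'][2].round(1),'yaw',yaw(s).round(1),'F',np.round(s['contact_force'],1),'w',s['width'].round(3))
                                                                                                                                                                                                            ^^^^^^^^^^^^^^^^
AttributeError: 'float' object has no attribute 'round'
```

Call:
move_arm([
  {"dx":0.1,"dy":-0.3,"dz":-0.2,"turn":0,"claw":0.0},
  {"dx":0,"dy":0,"dz":-0.2,"turn":0,"claw":0.0},
])

```text
time_s: 32.2
tool_pos: [518.9, -217.6, 28.2]
orientation: [-0.001, 0.998, -0.052, -0.021]
contact_force: [0.2, 0.1, -0.9]
width: 0.133
```

```bash
sed -i "s/s\['width'\].round(3)/round(s['width'],3)/" ps.py; python3 ps.py
```

```text
t 32.2 port -100.7 1.1 z 28.2 yaw -96.0 F [ 0.2  0.1 -0.9] w 0.133
```

Call:
move_arm([
  {"dx":0,"dy":-0.05,"dz":-0.4,"turn":-0.2,"claw":0.0},
  {"dx":0,"dy":0,"dz":-0.4,"turn":0,"claw":0.0},
  {"dx":0.1,"dy":0,"dz":-0.1,"turn":0,"claw":0.0},
])

```text
time_s: 32.5
tool_pos: [520.8, -218.5, 20.1]
orientation: [-0.001, 0.998, -0.054, -0.02]
contact_force: [-0.4, 0.5, -1.1]
width: 0.126
```

```bash
python3 ps.py
```

```text
t 32.5 port -98.7 0.4 z 20.1 yaw -96.2 F [-0.4  0.5 -1.1] w 0.126
```

Call:
move_arm([
  {"dx":1.0,"dy":-0.1,"dz":-0.03,"turn":0,"claw":0.0},
  {"dx":1.0,"dy":-0.1,"dz":-0.03,"turn":0,"claw":0.0},
  {"dx":1.0,"dy":-0.1,"dz":0,"turn":0,"claw":0.0},
])

```text
time_s: 32.8
tool_pos: [552.7, -221.9, 19.9]
orientation: [-0.001, 0.998, -0.055, -0.02]
contact_force: [-0.7, 0.5, -0.9]
width: 0.127
```

```bash
python3 ps.py
```

```text
t 32.8 port -66.6 0.5 z 19.9 yaw -96.3 F [-0.7  0.5 -0.9] w 0.127
```

Call:
move_arm([
  {"dx":1.0,"dy":-0.11,"dz":0,"turn":0.1,"claw":0.0},
  {"dx":1.0,"dy":-0.11,"dz":0,"turn":0,"claw":0.0},
  {"dx":0.6,"dy":-0.06,"dz":0,"turn":0,"claw":0.0},
])

```text
time_s: 33.1
tool_pos: [582.9, -224.9, 19.8]
orientation: [-0.0, 0.998, -0.053, -0.02]
contact_force: [1.0, 0.2, -1.2]
width: 0.132
```

```bash
python3 ps.py
```

```text
t 33.1 port -36.3 0.7 z 19.8 yaw -96.1 F [ 1.   0.2 -1.2] w 0.132
```

Call:
move_arm([
  {"dx":0.4,"dy":-0.05,"dz":0,"turn":0,"claw":0.0},
  {"dx":0.3,"dy":-0.03,"dz":0,"turn":0,"claw":0.0},
])

```text
time_s: 33.3
tool_pos: [589.3, -225.7, 19.3]
orientation: [-0.0, 0.998, -0.053, -0.022]
contact_force: [-23.0, 0.2, 10.7]
width: 0.128
```

```bash
python3 ps.py
```

```text
t 33.3 port -29.9 0.7 z 19.3 yaw -96.1 F [-23.    0.2  10.7] w 0.128
```

Call:
move_arm([
  {"dx":0,"dy":0,"dz":0,"turn":0,"claw":0.25},
  {"dx":0,"dy":0,"dz":0,"turn":0,"claw":0.25},
  {"dx":0,"dy":0,"dz":1.5,"turn":0,"claw":0.25},
  {"dx":0,"dy":0,"dz":3,"turn":0,"claw":0.25},
  {"dx":0,"dy":0,"dz":4,"turn":0,"claw":0.25},
  {"dx":-1,"dy":1,"dz":4,"turn":0,"claw":0.25},
  {"dx":-4,"dy":2,"dz":2,"turn":0,"claw":0.25},
  {"dx":-4,"dy":2,"dz":0,"turn":0,"claw":0.25},
  {"dx":0,"dy":0,"dz":0,"turn":0,"claw":0.25},
])

```text
time_s: 34.2
tool_pos: [495.6, -173.9, 175.6]
orientation: [-0.0, 0.998, -0.054, -0.02]
contact_force: [0.6, -1.2, 0.5]
width: 0.251
```

Run:
```python
from h import *
c,P=look(); show(c,'w6')
X,Y,Z=P[...,0],P[...,1],P[...,2]
t=np.radians(-6.2); ex=np.array([np.cos(t),np.sin(t)]); ey=np.array([-ex[1],ex[0]]); o=np.array([618.9,-229.6])
q=P[...,:2]-o; px,py=q@ex,q@ey
tab=(px>-60)&(px<-5)&(np.abs(py)<15)&(Z>36)&(Z<52); print('tab',rect(P[tab]),tab.sum(),Z[tab].mean() if tab.any() else 0, px[tab].mean() if tab.any() else 0, py[tab].mean() if tab.any() else 0)
sl=(px>-100)&(px<-2)&(np.abs(py)<28)&(Z>9)&(Z<15); print('slab z',np.median(Z[sl]),'rear edge px',np.percentile(px[sl],1))
hsv=cv2.cvtColor(c['image'],cv2.COLOR_BGR2HSV)
f=(cv2.inRange(hsv,(22,120,80),(35,255,255))>0)&(Z>42)&(Z<56)&(px<-30)&(px>-90); print('flange',rect(P[f]),px[f].mean() if f.any() else 0,py[f].max() if f.any() else 0)
t=grab('top'); PT=cloud(t); 
for u,v in []: pass
for k,(x,y) in enumerate([(598,284.5),(604.9,218.9),(611.7,153.4),(618.2,87.9)]):
    n=(np.abs(PT[...,0]-x)<18)&(np.abs(PT[...,1]-y)<18); z=PT[n][:,2]; print('nest',k,'base z',np.median(z[(z<35)]).round(1),'fin top',np.median(z[z>45]).round(1) if (z>45).any() else None)
    z2=PT[n&(PT[...,2]<30)]; A=np.c_[z2[:,:2]-z2[:,:2].mean(0),np.ones(len(z2))]; print(np.linalg.lstsq(A,z2[:,2],rcond=None)[0].round(3))
```

```text
t 34.2 tcp [ 495.6 -173.9  175.6] yaw -96.2 toolz [-0.04   0.003] w 0.251 F [ 0.6 -1.2  0.5] j [-0.33  0.05  0.03  1.59 -0.01  2.92]
tab (588.9,-225.6) 12x24 short-axis 84.1 425 44.017466500325654 -30.415566617762156 1.285036004102697
slab z 12.33025905475759 rear edge px -44.35153097185842
flange (571.3,-72.9) 8x23 short-axis 84.6 -64.31806910432655 154.73816197190854
nest 0 base z 24.2 fin top 51.1
[-1.3000e-02 -1.3000e-02  2.4034e+01]
nest 1 base z 23.7 fin top 50.9
[-2.1000e-02 -1.2000e-02  2.3746e+01]
nest 2 base z 24.8 fin top 51.3
[-0.035  0.027 24.459]
nest 3 base z 24.3 fin top 50.7
[-1.1000e-02  2.9000e-02  2.4063e+01]
```

View pics/w6.png

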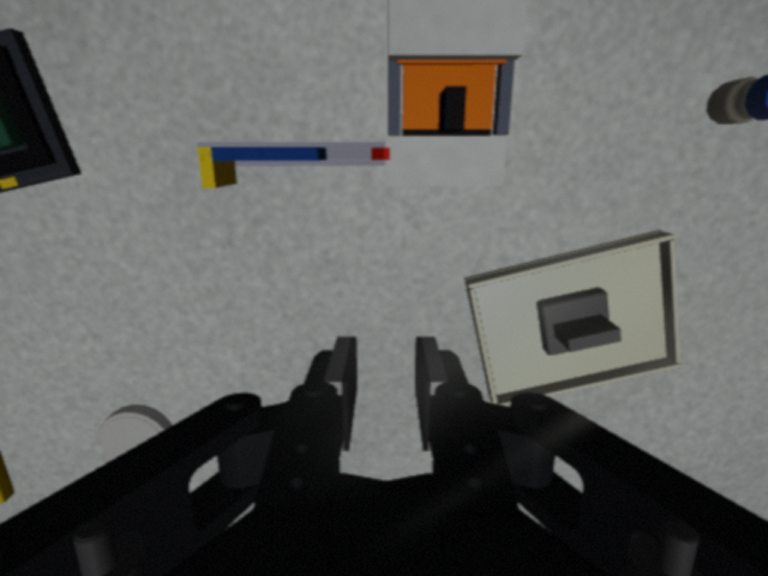

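The view shows the slide fully in: its rear edge at (450,132) lies flush with the wall ends, and the tab is at (453,108). The depth check puts the slab top at 12.3 and the tab at port x -30.4, and pushing home met the stop at 23 N. All four nest bases read about 24 mm, so the holders are seated. Now the gate.

Call:
move_arm([
  {"dx":0.7,"dy":1.3,"dz":0,"turn":8.2,"claw":0.0},
  {"dx":0.7,"dy":1.3,"dz":0,"turn":8.2,"claw":0.0},
  {"dx":0.7,"dy":1.3,"dz":0,"turn":8.2,"claw":0.0},
  {"dx":0.7,"dy":1.3,"dz":0,"turn":8.2,"claw":0.0},
  {"dx":0.7,"dy":1.3,"dz":0,"turn":8.2,"claw":0.0},
  {"dx":0.7,"dy":1.3,"dz":0,"turn":8.2,"claw":0.0},
  {"dx":0.7,"dy":1.3,"dz":0,"turn":8.2,"claw":0.0},
  {"dx":0.7,"dy":1.3,"dz":0,"turn":8.2,"claw":0.0},
  {"dx":0.7,"dy":1.2,"dz":0,"turn":8.2,"claw":0.0},
  {"dx":0.7,"dy":1.1,"dz":0,"turn":8.2,"claw":0.0},
  {"dx":0.7,"dy":1.0,"dz":0,"turn":7,"claw":0.0},
  {"dx":0,"dy":0,"dz":0,"turn":0,"claw":0.0},
])

```text
time_s: 35.5
tool_pos: [593.8, -37.6, 178.1]
orientation: [0.014, 0.73, 0.684, -0.008]
contact_force: [-0.8, -0.6, -0.3]
width: 0.0
```

```bash
python3 ps.py; python3 st.py
```

```text
t 35.5 port -45.7 188.2 z 178.1 yaw -3.7 F [-0.8 -0.6 -0.3] w 0.0
t 35.5 tcp [593.8 -37.6 178.1] yaw -3.7 toolz [ 0.006 -0.031] w 0.0 F [-0.8 -0.6 -0.3]
```

Call:
move_arm([
  {"dx":-1,"dy":0,"dz":-2,"turn":-2.4,"claw":0.0},
  {"dx":-1,"dy":0,"dz":-3,"turn":0,"claw":0.0},
  {"dx":0,"dy":0,"dz":-3,"turn":0,"claw":0.0},
  {"dx":0,"dy":0,"dz":-3,"turn":0,"claw":0.0},
  {"dx":0,"dy":0,"dz":-2,"turn":0,"claw":0.0},
  {"dx":0,"dy":0,"dz":0,"turn":0,"claw":0.0},
])

```text
time_s: 36.1
tool_pos: [576.6, -40.9, 44.8]
orientation: [0.015, 0.753, 0.658, -0.008]
contact_force: [0.6, -0.0, 0.2]
width: -0.0
```

```bash
python3 ps.py
```

```text
t 36.1 port -62.4 183.1 z 44.8 yaw -7.7 F [ 0.6 -0.   0.2] w -0.0
```

Call:
move_arm([
  {"dx":-0.2,"dy":0,"dz":-1.0,"turn":1,"claw":0.0},
  {"dx":-0.1,"dy":-0.5,"dz":-0.6,"turn":0,"claw":0.0},
  {"dx":-0.1,"dy":-1,"dz":0,"turn":0,"claw":0.0},
  {"dx":-0.1,"dy":-1,"dz":0,"turn":0,"claw":0.0},
])

```text
time_s: 36.5
tool_pos: [573.2, -67.3, 30.4]
orientation: [0.016, 0.748, 0.664, -0.006]
contact_force: [-1.3, 3.3, -2.4]
width: -0.001
```

```bash
python3 ps.py
```

```text
t 36.5 port -63.0 156.4 z 30.4 yaw -6.8 F [-1.3  3.3 -2.4] w -0.001
```

Call:
move_arm([
  {"dx":-0.12,"dy":-1,"dz":0,"turn":0,"claw":0.0},
  {"dx":-0.12,"dy":-1,"dz":0,"turn":0,"claw":0.0},
  {"dx":-0.12,"dy":-1,"dz":0,"turn":0,"claw":0.0},
  {"dx":-0.12,"dy":-1,"dz":0,"turn":0,"claw":0.0},
  {"dx":-0.12,"dy":-1,"dz":0,"turn":0,"claw":0.0},
])

```text
time_s: 37.0
tool_pos: [567.3, -120.3, 31.5]
orientation: [0.014, 0.748, 0.664, -0.004]
contact_force: [2.1, 5.1, -2.6]
width: 0.001
```

```bash
python3 ps.py
```

```text
t 37.0 port -63.1 103.1 z 31.5 yaw -6.8 F [ 2.1  5.1 -2.6] w 0.001
```

Call:
move_arm([
  {"dx":-0.12,"dy":-1,"dz":0,"turn":0.1,"claw":0.0},
  {"dx":-0.12,"dy":-1,"dz":0,"turn":0.1,"claw":0.0},
  {"dx":-0.12,"dy":-0.8,"dz":0,"turn":0.1,"claw":0.0},
  {"dx":-0.1,"dy":-0.7,"dz":0,"turn":0,"claw":0.0},
])

```text
time_s: 37.4
tool_pos: [562.8, -158.8, 31.9]
orientation: [0.015, 0.746, 0.666, -0.003]
contact_force: [3.0, 4.2, -2.3]
width: 0.001
```

```bash
python3 ps.py
```

```text
t 37.4 port -63.4 64.3 z 31.9 yaw -6.5 F [ 3.   4.2 -2.3] w 0.001
```

Call:
move_arm([
  {"dx":-0.08,"dy":-0.7,"dz":0,"turn":0,"claw":0.0},
  {"dx":-0.06,"dy":-0.5,"dz":0,"turn":0,"claw":0.0},
])

```text
time_s: 37.6
tool_pos: [561.2, -172.1, 32.0]
orientation: [0.015, 0.746, 0.666, -0.003]
contact_force: [2.8, 4.7, -1.8]
width: 0.002
```

```bash
python3 ps.py
```

```text
t 37.6 port -63.5 50.9 z 32.0 yaw -6.5 F [ 2.8  4.7 -1.8] w 0.002
```

Call:
move_arm([
  {"dx":-0.04,"dy":-0.4,"dz":0,"turn":0,"claw":0.0},
  {"dx":-0.03,"dy":-0.3,"dz":0,"turn":0,"claw":0.0},
])

```text
time_s: 37.8
tool_pos: [560.8, -176.4, 32.2]
orientation: [0.012, 0.745, 0.667, 0.0]
contact_force: [3.3, 33.9, 4.0]
width: -0.003
```

```bash
python3 ps.py
```

```text
t 37.8 port -63.5 46.6 z 32.2 yaw -6.4 F [ 3.3 33.9  4. ] w -0.003
```

The gate hit its stop (34 N) with its outer face at about y=36. I'll back off and check.

Call:
move_arm([
  {"dx":0.1,"dy":1,"dz":0,"turn":0,"claw":0.0},
  {"dx":0.1,"dy":2,"dz":0,"turn":0,"claw":0.0},
  {"dx":0,"dy":2,"dz":3,"turn":0,"claw":0.0},
  {"dx":0,"dy":2,"dz":4,"turn":0,"claw":0.0},
  {"dx":-2,"dy":2,"dz":4,"turn":0,"claw":0.0},
  {"dx":-3,"dy":3,"dz":4,"turn":0,"claw":0.0},
  {"dx":-3,"dy":3,"dz":3,"turn":0,"claw":0.0},
  {"dx":-3,"dy":3,"dz":0,"turn":0,"claw":0.0},
  {"dx":0,"dy":0,"dz":0,"turn":0,"claw":0.0},
  {"dx":0,"dy":0,"dz":0,"turn":0,"claw":0.0},
])

```text
time_s: 38.8
tool_pos: [453.1, -2.5, 213.8]
orientation: [0.018, 0.747, 0.665, -0.003]
contact_force: [0.6, -0.5, 0.3]
width: 0.0
```

Run:
```python
from h import *
t=grab('top'); s=grab('side'); P=cloud(s)
cv2.imwrite('pics/fin_top.png',cv2.resize(t['image'],(800,600)))
cv2.imwrite('pics/fin_side.png',cv2.resize(s['image'][220:310,240:360],None,fx=6,fy=6,interpolation=cv2.INTER_CUBIC))
e=np.radians(-6.2); ex=np.array([np.cos(e),np.sin(e)]); ey=np.array([-ex[1],ex[0]]); o=np.array([618.9,-229.6])
for n,c in (('side',s),('top',t)):
    P=cloud(c); q=P[...,:2]-o; px,py=q@ex,q@ey; hsv=cv2.cvtColor(c['image'],cv2.COLOR_BGR2HSV)
    g=(px>-85)&(px<-45)&(py>-60)&(py<160)&(P[...,2]>44)&(P[...,2]<55); print(n,'gate y range',np.percentile(py[g],[1,99]).round(1) if g.any() else None)
    r=((cv2.inRange(hsv,(0,140,60),(6,255,255))|cv2.inRange(hsv,(174,140,60),(180,255,255)))>0)&(np.abs(px+56)<20)&(py>20)&(py<80); print('catch px',r.sum(),'top z',np.percentile(P[r][:,2],[50,95]).round(1) if r.any() else None, 'y',py[r].mean() if r.any() else 0)
    PT=P
for k,(x,y) in enumerate([(598,284.5),(604.9,218.9),(611.7,153.4),(618.2,87.9)]):
    n=(np.abs(PT[...,0]-x)<18)&(np.abs(PT[...,1]-y)<18); z=PT[n][:,2]; print('nest',k,np.median(z[z<35]).round(1),np.median(z[z>45]).round(1))
```

```text
side gate y range [-37.1  36.4]
catch px 0 top z None y 0
top gate y range [-35.3  35.9]
catch px 8 top z [12.1 15.3] y 44.615902106995534
nest 0 23.9 51.3
nest 1 nan nan
nest 2 nan nan
nest 3 nan nan
  return _methods._mean(a, axis=axis, dtype=dtype,
  ret = ret.dtype.type(ret / rcount)
```

View pics/fin_top.png

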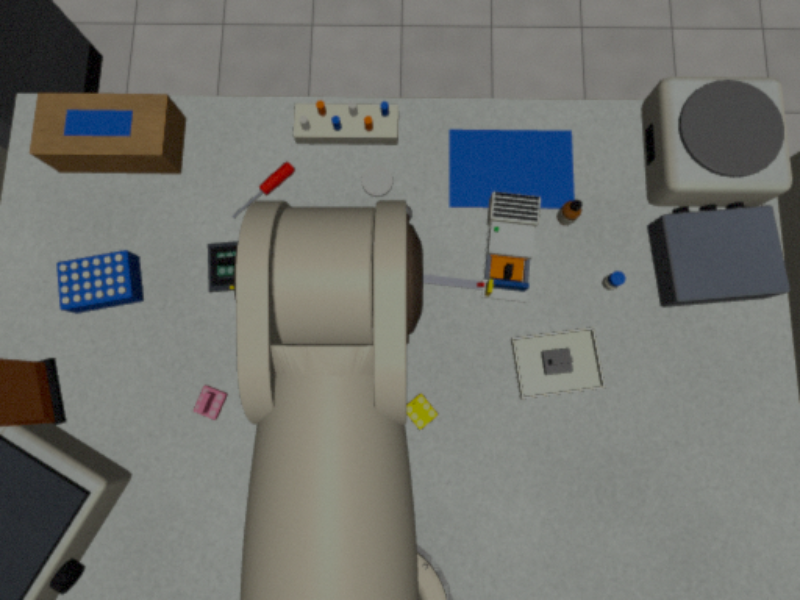

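View pics/fin_side.png

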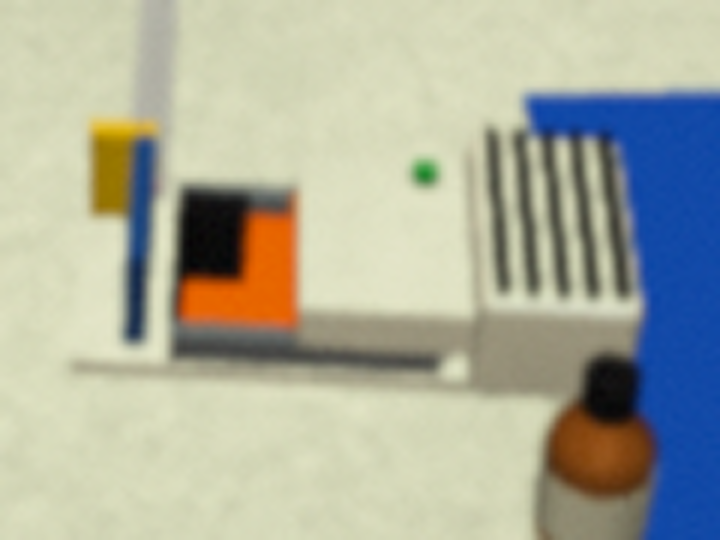

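The top view shows the gate closed across the mouth at (508,286), with the red catch visible behind its flange at (481,285). The blank is in the tray at (557,361). The arm hides nests 1–3, so I'll move it aside for the last seat check.

Call:
move_arm([
  {"dx":-1,"dy":-4,"dz":0,"turn":0,"claw":0.0},
  {"dx":-1,"dy":-4,"dz":0,"turn":0,"claw":0.0},
  {"dx":-1,"dy":-4,"dz":0,"turn":0,"claw":0.0},
  {"dx":-1,"dy":-4,"dz":0,"turn":0,"claw":0.0},
  {"dx":-1,"dy":-4,"dz":0,"turn":0,"claw":0.0},
  {"dx":0,"dy":-4,"dz":0,"turn":0,"claw":0.0},
  {"dx":0,"dy":0,"dz":0,"turn":0,"claw":0.0},
  {"dx":0,"dy":0,"dz":0,"turn":0,"claw":0.0},
])

```text
time_s: 39.7
tool_pos: [400.5, -258.7, 206.7]
orientation: [0.014, 0.749, 0.662, -0.007]
contact_force: [0.6, 0.5, 0.1]
width: -0.004
```

Run:
```python
from h import *
t=grab('top'); PT=cloud(t)
for k,(x,y) in enumerate([(598,284.5),(604.9,218.9),(611.7,153.4),(618.2,87.9)]):
    n=(np.abs(PT[...,0]-x)<18)&(np.abs(PT[...,1]-y)<18); z=PT[n][:,2]; print('nest',k,np.median(z[z<35]).round(1),np.median(z[z>45]).round(1))
cv2.imwrite('pics/fin2.png',cv2.resize(t['image'][130:320,110:420],None,fx=2.5,fy=2.5,interpolation=cv2.INTER_CUBIC))
```

```text
nest 0 23.9 51.2
nest 1 24.3 51.5
nest 2 24.0 51.7
nest 3 24.3 51.6
```

View pics/fin2.png

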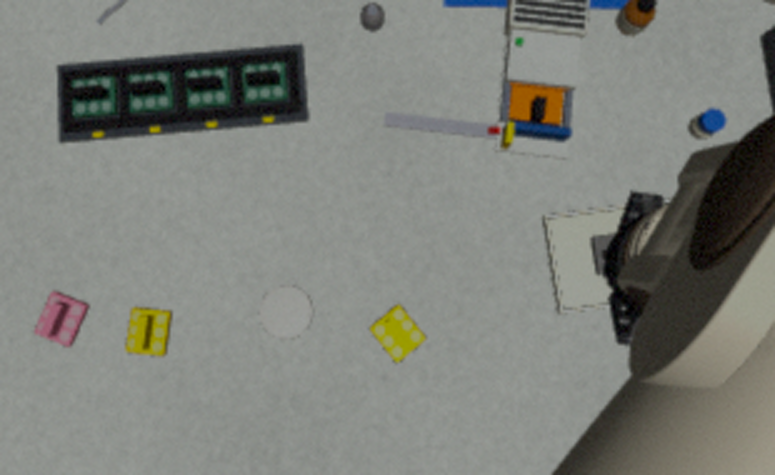

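All four holders are seated flat, the gate is shut, the catch stands behind the flange, and the look-alikes and bystanders have not moved. I'm handing in.

```bash
python3 -c "
from h import *
print(env.job_done())"
```

```text
the job is handed in; nothing more can be done
None
```

The station is loaded and the job is handed in, with about 40 s of the 210 s used. I moved the one blank present to the tray, then seated four green holders, one per nest. I then slid the filter to its stop and shut the gate last.

**Last checks:**
- **Holders:** base tops read 23.9–24.3 mm in every nest, against 24 mm for lying flat on the pins.
- **Blank:** its fin top read 46 mm, so it stands on the tray floor. The final picture shows it only partly, behind the arm.
- **Filter:** it met the stop at 23 N. The tab was within about 1 mm of its home position, and the slab top read 12.3 mm against 12 mm.
- **Gate and catch:** it hit its end at 34 N and spans port y of about -36 to 36 mm. The red catch shows behind it, reading 12–15 mm high. That reading rests on only 8 pixels from the top camera, as the side camera could not see the catch.
- **Other things:** the look-alikes and bystanders in the last pictures look unmoved. I saw no grip slip and no holder knocked aside.

No check failed. The tool crept up to about 3° off vertical during the run, which I allowed for by re-measuring before each grasp and placing.

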